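# Line up three rearing boxes and hold them in the bar clamp

## Task

On the clamp board, nudge the three small loose boxes square against the metal fence along the board's far side, so that they stand in one straight row; then pump the clamp's trigger towards its handle, stroke by stroke, until the jaw has closed the row up against the end stop. Keep the trigger pulled, with the jaw's sprung pad pressed in about half of its 16 mm travel and never all the way, which would crush the boxes, and finish while still holding it like that, so that a colleague can tape the batch. Move the jaw by the trigger alone, and leave the jars and other things around in peace.

Things in the scene. Friction and masses are not known exactly. Their poses are not given: they have to be found in the camera images.
- clamp: Bench bar clamp on a fixed plywood board (140 x 450 mm, top 12 mm above the table). Origin: table level, on the clamp's axis (line of the rod, also the centre line of the row); z up, +y the way the jaw closes, +x away from the robot. In mm: board x -90..50, y -335..115; black housing y -230..-166, top z 97. Turned up to 0.25 rad.
- fence_face (a point): Middle of the fence's inner face (aluminium bar along the far edge of the row): x 20, y -15, z 22 mm in the clamp's frame. The fence runs y -105..75, top z 32. Boxes flush on it have their centres at x = 0 in the clamp's frame.
- stop_face (a point): Centre of the end stop's face (steel block), y 75, z 37 mm in the clamp's frame; its top is at z 64. Boxes closed up against it have their centres at y 55, 15 and -25 mm in the clamp's frame.
- handle (a point): Middle of the clamp's fixed black upright handle, 24 mm wide (x), 18 mm thick (y -224..-206 in the clamp's frame), top at z 160 mm.
- trigger (a joint): Pull of the trigger in rad: 0 let go (leans 0.45 rad towards the jaw), 0.5 fully pulled to the handle. A spring returns it. Pulling drives rod and jaw forward 45 mm per rad, up to 22 mm a stroke; letting go takes it back over the ratchet teeth (6 mm apart, so up to 6 mm of jaw travel is idle in the next stroke). Takes 3 to 20 N at the crossbar.
- trigger_bar (a point): Centre of the trigger's black crossbar: round bar 14 mm thick, 32 mm long along the clamp's x, 65 mm from the pivot (y -190, z 80 mm in the clamp's frame). Let go it is at y -162, z 139; fully pulled at y -193, z 145. It is pulled along the clamp's -y, towards the handle. Free space above it and on its jaw side down to the jaw (top z 62).
- jaw (a joint): Travel of rod and jaw in m, 0 fully back, growing as the jaw closes. Starts at 0 to 0.03; with the row closed up, about 0.08 plus the pad's pressing in. Light friction (2.5 N) keeps the rod where it is left but cannot keep the boxes pressed: when the trigger is let go the pad pushes the rod back until it is pressed in only 1 to 3 mm.
- pad (a joint): How far the sprung pad is pressed into the jaw, in m: 0 free, 0.016 all the way (the visible gap between pad and jaw plate is 16 mm when free). Spring 0.8 N per mm: half way (0.008) is about 6 N on the boxes. Merely sliding the boxes along presses it in 1 to 3 mm. Above 0.013 the boxes count as crushed.
- pad_face (a point): Centre of the front face of the rubber pressure pad (32 mm wide, 36 mm high) on the jaw, which meets the nearest box.
- box_a_center (a point): Closed square rearing box, 40 x 40 mm, 50 mm tall, about 90 g, off-white with a white lid, standing on the clamp board. This point is its centre, 25 mm above its underside; z up, x and y square to its sides. This is the one nearest the end stop.
- box_b_center (a point): Closed square rearing box, 40 x 40 mm, 50 mm tall, about 90 g, off-white with a white lid, standing on the clamp board. This point is its centre, 25 mm above its underside; z up, x and y square to its sides. This is the middle one.
- box_c_center (a point): Closed square rearing box, 40 x 40 mm, 50 mm tall, about 90 g, off-white with a white lid, standing on the clamp board. This point is its centre, 25 mm above its underside; z up, x and y square to its sides. This is the one nearest the jaw.
- jar_near: Bystander: lidded jar 64 mm wide, 85 mm tall, beyond the fence. Origin under its centre. Leave alone.
- tape: Bystander: roll of tape, 72 mm wide, 24 mm high, on the robot's side of the clamp. Origin under its centre. Leave alone.
- brush: Bystander: hand brush lying beyond the clamp's housing. Leave alone.
- jar_left: Bystander: lidded jar 64 mm wide, 85 mm tall, left of the clamp. Leave alone.
- spare: Bystander: a fourth box like the three, standing on the table to the left, not part of the batch. Leave alone.
- cup: Bystander: open white cup 70 mm wide, 85 mm tall, on the right. Leave alone.
- spray: Bystander: bottle 60 mm wide, 160 mm tall, on the right. Leave alone.
Mind the look-alikes: they are no part of the job. What is shaped like the part that bears box_c_center but purple is not meant.

How it is judged:
On the way, in this order (a step that is already met when the one before it is completed fails the run):
1. the three boxes stand square against the fence in one row, the jaw not yet touching them (x of box_a_center in the frame of clamp between -0.005 and 0.005 m and angle between the x axis of each of box_a_center, box_b_center, box_c_center and the x axis of clamp, either way round below 0.09 rad and angle between each of box_a_center, box_b_center, box_c_center's own z axis and vertical below 0.1 rad and x of box_b_center in the frame of clamp between -0.005 and 0.005 m and x of box_c_center in the frame of clamp between -0.005 and 0.005 m and value of joint pad below 0.004 m), for 0.2 s.
2. the jaw's pad has come against the nearest box (contact force between pad and box_c above 0.3 N), for 0.05 s.
At the end, for the whole second after the job is handed in: The robot is still holding the trigger pulled; the pad is pressed in 5 to 11 mm and presses the nearest box with more than 2 N; the three boxes stand upright within 5 mm and 0.09 rad of flush on the fence, each within 6 mm of its place in the row closed up against the end stop (x of box_a_center in the frame of clamp between -0.005 and 0.005 m and angle between the x axis of each of box_a_center, box_b_center, box_c_center and the x axis of clamp, either way round below 0.09 rad and angle between each of box_a_center, box_b_center, box_c_center's own z axis and vertical below 0.1 rad and x of box_b_center in the frame of clamp between -0.005 and 0.005 m and x of box_c_center in the frame of clamp between -0.005 and 0.005 m and y of box_a_center in the frame of clamp between 0.049 and 0.061 m and y of box_b_center in the frame of clamp between 0.009 and 0.021 m and y of box_c_center in the frame of clamp between -0.031 and -0.019 m and value of joint pad between 0.005 and 0.011 m and contact force between pad and box_c above 2 N and (contact force between trigger and the fingers above 1 N or contact force between trigger and the arm above 1 N) and value of joint trigger above 0.03 rad); the arm keeps its last pose, push and grip.
It fails at once if the pad is pressed in more than 13 mm: boxes crushed (value of joint pad above 0.013 m).
It fails at once if the jaw or its pad is pushed by the robot directly with more than 5 N, not by the trigger (contact force between jaw and the fingers above 5 N or contact force between jaw and the arm above 5 N).
It fails at once if a bystander is moved more than 30 mm or tipped over (distance of any of jar_near, jar_left, tape, brush, cup, spray, spare from where it was at the start of the episode above 0.03 m or angle between any of jar_near, jar_left, tape, cup, spray, spare's own z axis and vertical above 0.5 rad).
It also fails if it takes over 72 s, if anything falls off the work surface, if the arm or the gripper's body presses on something with over 40 N, if the wrist force passes 120 N, or if a joint passes its speed limit or range.

## Robot

A 7-joint arm with a two-finger parallel gripper is mounted at the origin on the work surface. World frame = base frame: x ahead of the robot, y to its left, z up, the work surface at z = 0. Lengths are in m, angles in rad, forces in N, time in s.
With the tool pointing down it reaches from about 0.425 to 0.95 m from the base axis. Payload 4.7 kg.
Tool frame: the origin (TCP) lies midway between the tips of the shut fingers; the grasp point (between the pads) lies robot.tcp_to_grasp behind it (robot.tcp_to_grasp is the distance from the TCP to the grasp point, in m); z points along the fingers, y is the direction in which the jaws open and shut (so a half turn about z gives the same grasp; the last joint's range is limited). The gripper opens to 85 mm and grips with 20 to 120 N. Pads are 22 mm wide; open, the fingers measure 114 mm over their backs; the gripper's body (76 mm by 85 mm) begins 54 mm behind the grasp point. The pads swing forward as they close: fully open they stand 13 mm farther back than shut.
Start: joints at [1.225, 0.469, -0.049, 1.532, 0.024, 1.141, -0.082], TCP at [0.21, -0.641, 0.198] pointing down, gripper open.
Joint ranges: [-2.59, 2.59], [-0.33, 1.99], [-1.39, 1.29], [0.1, 2.45], [-1.04, 4.18], [0.21, 1.99], [-2.66, 2.66]. Speed limits (rad/s): [2.57, 2.57, 3.14, 3.14, 3.14, 3.14, 3.14].

## Interface

Orientations are given as a 3x3 rotation matrix whose columns are the frame's x, y, z axes.
In Python, from rig import robot, grab_frame gives the robot as it stands.
- The arm moves only by the tool play_rows, never from a script. Its argument "targets" is a list of rows, each an object with "translation": the shift along the tool's x, y, z in mm, a list of three; "turn": the turn, a rotation vector about the tool's x, y, z in degrees, a list of three; "claw": the gripper command: -1 is fully open, 1 is shut, values between are in proportion. A call has 1 to 20 rows; each row shifts and turns the commanded pose from where the row before left it, along the tool's axes as they then stand; what a row does not reach is not made up. A row lasts 1/10 s, in which the tool goes at most 50 mm and 8.59 degrees, less where a joint would pass 70% of its speed; a pose out of reach is approached as far as the arm can. A call is refused whole if a number of a shift passes 50 or a number of a turn 8.59, either way. A call with a gripper value outside its range is refused whole. The fingers move at their own pace and stop on an object; "grip_force" is the grip in N (left out, the last holds). Time passes only in rows, so rows that do not move let the fingers close. It gives the time, the measured TCP pose, the force and the opening at its end, in the units of the state.
- robot.observe(): the state, without advancing time (a new reading comes with each control period).
- grab_frame(name): name is "side" or "top"; returns a dict with "image" (480x640x3 uint8, red, green, blue), "vertical_fov" (degrees; the focal length in pixels is half the picture's height over the tangent of half this angle, whatever the lens; pixels are square), "cx", "cy" (the principal point, pixels), "extrinsics" (4x4, takes a point from camera to world coordinates). Camera axes: x right, y down, z forward; pixel columns grow to the right and rows downward; lengths in m; the calibration is good to about 2 mm. A picture is of the moment at which its call begins. There is no depth.
- robot.finish_job(): hands the job in, once; it reports no verdict.
The state is a dict: "time": time; "joints": joint angles; "joint_vel": joint speeds; "joint_torque": joint torques, N m; "tool_pos": TCP position; "tool_rot": TCP orientation; "ft_force": force on the tool from outside, world axes, zero at the start; "wrist_torque": the same for the moment, N m; "finger_gap": finger opening in m.
Only numpy, scipy, OpenCV 4.12 (cv2) and the standard library are available. Lean on these libraries where they do the work, as an engineer would, in place of code of your own. Each camera call takes 0.05 s, during which the arm holds its last target.

## Working session

There is one attempt and no reset: what is moved stays moved. The work goes in short steps, Python scripts to look and compute and a tool call to move; the robot and the scene stay as the last step left them, time stands still between calls to the robot, and variables do not carry over. Pictures are saved under pics/ and viewed, and the job is handed in when it is done.

Besides the shell and the picture viewer there is one more tool, called as a command line: name --argument value ..., lists and objects as JSON in quotes. play_rows: Moves the arm, as the interface text tells. Its arguments: {"type":"object","properties":{"targets":{"type":"array"},"grip_force":{"type":"number"}},"required":["targets"]}

```bash
mkdir -p pics; ls
python3 - <<'E'
from rig import robot, grab_frame
import cv2, numpy as np
s=robot.observe(); print(s, robot.tcp_to_grasp)
for n in("side","top"):
    f=grab_frame(n); cv2.imwrite(f"pics/{n}0.png",f["image"][:,:,::-1]); print(n,f["vertical_fov"],f["cx"],f["cy"],f["extrinsics"].round(4).tolist(), [k for k in f])
E
```

```text
pics
{'time': 0.0, 'joints': array([ 1.22508284,  0.46946949, -0.04858859,  1.53365679,  0.02410432,
        1.1409588 , -0.08230208]), 'joint_vel': array([-0.0006592 , -0.00064276,  0.0002198 , -0.00054529,  0.00047355,
        0.00050969,  0.00052623]), 'joint_torque': array([-7.23801677e-04, -5.10302031e+01, -4.63751145e-02, -2.37710989e+01,
        1.07544140e-02,  7.52724416e-03,  7.80160832e-06]), 'tool_pos': array([ 0.21010188, -0.64081822,  0.19675825]), 'tool_rot': array([[ 9.50225195e-01,  3.11563218e-01, -6.63664617e-04],
       [ 3.11563916e-01, -9.50223516e-01,  1.78745514e-03],
       [-7.37244505e-05, -1.90525885e-03, -9.99998182e-01]]), 'ft_force': array([-0.17588929,  0.97725909, -0.13425128]), 'wrist_torque': array([ 0.03579166, -0.0130388 ,  0.01859966]), 'finger_gap': 0.08529208166143755} 0.0187
side 54.54468669888262 312.56927744120327 242.62402065005048 [[-0.9913, -0.0677, 0.1132, 0.4723], [-0.1314, 0.5828, -0.8019, 0.8807], [-0.0117, -0.8098, -0.5866, 0.7383], [0.0, 0.0, 0.0, 1.0]] ['image', 'vertical_fov', 'cx', 'cy', 'extrinsics']
top 46.4566973729604 322.9646515438366 250.39893673567127 [[0.0035, -0.9954, 0.0958, 0.4511], [-0.9999, -0.0047, -0.0121, 0.0202], [0.0125, -0.0957, -0.9953, 1.6391], [0.0, 0.0, 0.0, 1.0]] ['image', 'vertical_fov', 'cx', 'cy', 'extrinsics']
```

View pics/side0.png

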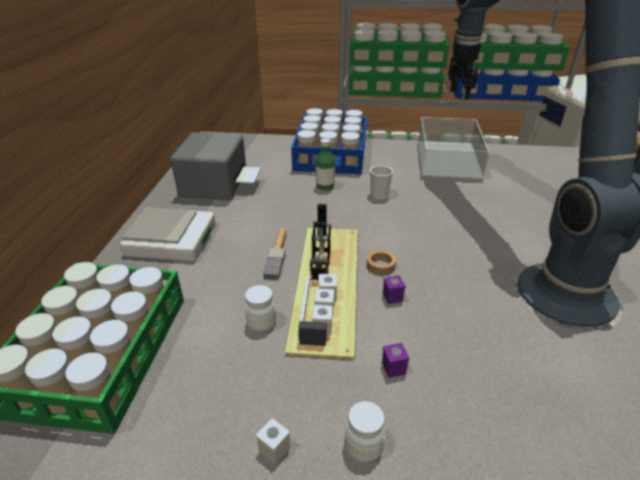

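View pics/top0.png

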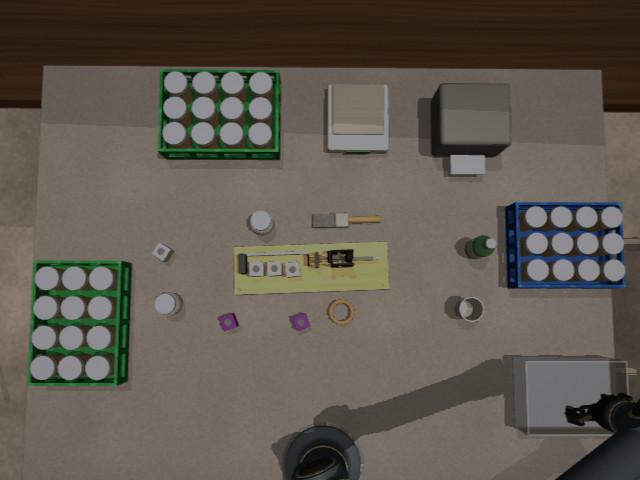

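Run:
```python
import cv2
a=cv2.imread("pics/top0.png")[232:304,225:400]; cv2.imwrite("pics/topz.png",cv2.resize(a,None,fx=4.5,fy=4.5,interpolation=cv2.INTER_CUBIC))
a=cv2.imread("pics/side0.png")[195:365,240:420]; cv2.imwrite("pics/sidez.png",cv2.resize(a,None,fx=3.5,fy=3.5,interpolation=cv2.INTER_CUBIC))
```

```text
(no output)
```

View pics/topz.png

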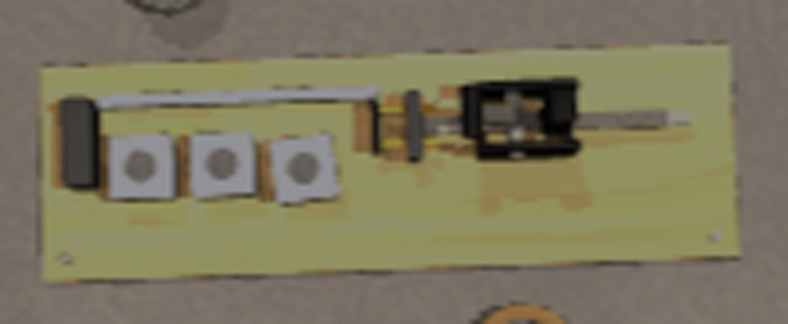

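View pics/sidez.png

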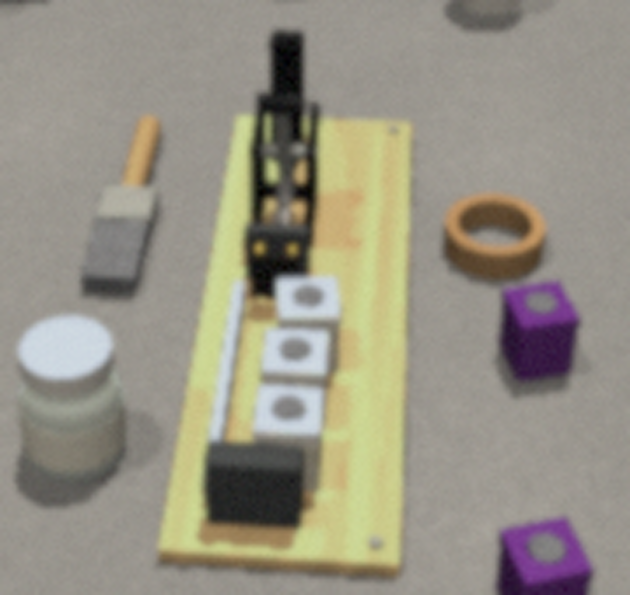

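```bash
cat > h.py <<'E'
from rig import robot, grab_frame
import cv2, numpy as np
def ray(f,uv,z):
    uv=np.atleast_2d(np.asarray(uv,float)); fl=240/np.tan(np.radians(f["vertical_fov"]/2))
    d=np.c_[(uv[:,0]-f["cx"])/fl,(uv[:,1]-f["cy"])/fl,np.ones(len(uv))]@f["extrinsics"][:3,:3].T
    o=f["extrinsics"][:3,3]
    return o+d*((z-o[2])/d[:,2])[:,None]
def proj(f,P):
    P=np.atleast_2d(P); E=f["extrinsics"]; c=(P-E[:3,3])@E[:3,:3]; fl=240/np.tan(np.radians(f["vertical_fov"]/2))
    return np.c_[c[:,0]/c[:,2]*fl+f["cx"],c[:,1]/c[:,2]*fl+f["cy"]]
E
python3 - <<'E'
from h import *
for n in("top","side"):
    f=grab_frame(n); im=f["image"]; hsv=cv2.cvtColor(im,cv2.COLOR_RGB2HSV)
    m=cv2.inRange(hsv,(18,70,60),(40,255,255)); 
    m=cv2.morphologyEx(m,cv2.MORPH_CLOSE,np.ones((3,3)))
    cs,_=cv2.findContours(m,cv2.RETR_EXTERNAL,cv2.CHAIN_APPROX_NONE); c=max(cs,key=cv2.contourArea)
    print(n,cv2.boundingRect(c),cv2.contourArea(c))
    h=cv2.convexHull(c)
    P=ray(f,c[:,0,:],0.012)[:,:2]
    r=cv2.minAreaRect((P*1000).astype(np.float32)); print(r); print(cv2.boxPoints(r).round(1).tolist())
    cv2.imwrite(f"pics/m_{n}.png",m)
    # white lids
    m=cv2.inRange(hsv,(0,0,130),(180,60,255))
    n_,l,st,ce=cv2.connectedComponentsWithStats(m)
    for i in range(1,n_):
        if st[i,4]>15 and (225<ce[i][0]<400) : print(st[i],ce[i].round(1),ray(f,ce[i],0.062).round(4)[0])
E
```

```text
top (233, 241, 157, 54) 7013.5
((557.7359619140625, 35.388214111328125), (140.01210021972656, 451.47393798828125), 2.294891595840454)
[[478.70001220703125, 258.1000061035156], [496.79998779296875, -193.0], [636.7000122070312, -187.39999389648438], [618.5999755859375, 263.70001220703125]]
[222  72  21  21 354] [231.9  82.3] [1.0934 0.2678 0.062 ]
[250  72  21  22 356] [260.2  82.5] [1.0933 0.1857 0.062 ]
[ 328   85   60   65 1627] [359.3 132.5] [ 0.9461 -0.1029  0.062 ]
[221  97  22  22 361] [231.4 107.6] [1.0173 0.2679 0.062 ]
[249  98  22  21 359] [259.9 107.8] [1.0176 0.1854 0.062 ]
[220 123  22  21 371] [230.8 133. ] [0.9419 0.2682 0.062 ]
[249 123  22  22 369] [259.5 133.1] [0.9422 0.1855 0.062 ]
[251 210  20  20 296] [260.1 219.7] [0.6897 0.1801 0.062 ]
[336 213  12  13 146] [341.6 219.3] [ 0.6921 -0.0517  0.062 ]
[246 251  64   5 161] [278.7 252.7] [0.5957 0.1264 0.062 ]
[373 256   6   4  18] [375.8 257.2] [ 0.5843 -0.1489  0.062 ]
[267 261  15  15 143] [273.9 267.9] [0.5527 0.1394 0.062 ]
[250 262  13  14 137] [256.1 268.5] [0.5507 0.1895 0.062 ]
[285 262  16  15 154] [292.2 2
[... 420 characters left out ...]
067 -2.4199  0.062 ]
[298 108  25  31 459] [310.  122.9] [ 0.7157 -0.8197  0.062 ]
[319 108  23  36 499] [330.2 125.1] [ 0.6364 -0.8056  0.062 ]
[341 109  22  32 471] [351.6 124.5] [ 0.5558 -0.8201  0.062 ]
[371 130  16   6  74] [378.7 132.2] [ 0.4527 -0.7562  0.062 ]
[391 131  16   6  74] [398.4 133.1] [ 0.3812 -0.7555  0.062 ]
[    28    134    612    346 118036] [359.8 348.4] [0.4699 0.2824 0.062 ]
[320 171   7  12  45] [323. 176.] [ 0.617  -0.3946  0.062 ]
[375 261  13   4  35] [380.6 262.7] [0.4348 0.0168 0.062 ]
[312 273  26  48 911] [324.4 297.1] [0.5517 0.1494 0.062 ]
[299 274  12  48 253] [304.4 297.7] [0.5938 0.1564 0.062 ]
[393 348   8   7  26] [396.9 350.9] [0.4009 0.2801 0.062 ]
```

play_rows --targets '[{"translation": [0,0,-6],"turn": [0,0,-8.24],"claw": 1},{"translation": [0,0,-6],"turn": [0,0,-8.24],"claw": 1},{"translation": [0,0,-6],"turn": [0,0,-8.24],"claw": 1},{"translation": [0,0,-6],"turn": [0,0,-8.24],"claw": 1},{"translation": [0,0,-6],"turn": [0,0,-8.24],"claw": 1},{"translation": [0,0,-6],"turn": [0,0,-8.24],"claw": 1},{"translation": [0,0,-6],"turn": [0,0,-8.24],"claw": 1},{"translation": [0,0,-6],"turn": [0,0,-8.24],"claw": 1},{"translation": [0,0,-6],"turn": [0,0,-8.24],"claw": 1},{"translation": [20,20,0],"turn": [0,0,0],"claw": 1},{"translation": [40,31,0],"turn": [0,0,0],"claw": 1},{"translation": [40,31,0],"turn": [0,0,0],"claw": 1},{"translation": [40,31,0],"turn": [0,0,0],"claw": 1},{"translation": [40,31,0],"turn": [0,0,0],"claw": 1},{"translation": [40,31,0],"turn": [0,0,0],"claw": 1},{"translation": [40,31,0],"turn": [0,0,0],"claw": 1},{"translation": [40,31,0],"turn": [0,0,0],"claw": 1},{"translation": [40,31,0],"turn": [0,0,0],"claw": 1},{"translation": [40,31,0],"turn": [0,0,0],"claw": 1},{"translation": [40,10,0],"turn": [0,0,0],"claw": 1}]'

```text
time: 2.2
tool_pos: [0.5013, -0.211, 0.2518]
tool_rot: [[-0.043, 0.999, 0.002], [0.999, 0.043, 0.001], [0.001, 0.002, -1.0]]
ft_force: [0.0, -0.8, -1.2]
finger_gap: -0.0002
```

play_rows --targets '[{"translation": [40,0,0],"turn": [0,0,0],"claw": 1},{"translation": [40,0,0],"turn": [0,0,0],"claw": 1},{"translation": [40,0,0],"turn": [0,0,0],"claw": 1},{"translation": [40,0,0],"turn": [0,0,0],"claw": 1},{"translation": [40,0,0],"turn": [0,0,0],"claw": 1},{"translation": [40,0,0],"turn": [0,0,0],"claw": 1},{"translation": [40,0,0],"turn": [0,0,0],"claw": 1},{"translation": [40,0,0],"turn": [0,0,0],"claw": 1},{"translation": [40,0,0],"turn": [0,0,0],"claw": 1},{"translation": [30,0,30],"turn": [0,0,0],"claw": 1},{"translation": [0,0,40],"turn": [0,0,0],"claw": 1},{"translation": [0,0,40],"turn": [0,0,0],"claw": 1},{"translation": [0,0,40],"turn": [0,0,0],"claw": 1},{"translation": [0,0,0],"turn": [0,0,0],"claw": 1}]'

```text
time: 3.6
tool_pos: [0.4793, 0.1738, 0.0972]
tool_rot: [[-0.041, 0.999, -0.01], [0.999, 0.041, -0.004], [-0.003, -0.01, -1.0]]
ft_force: [-0.6, -0.4, 0.5]
finger_gap: 0.0001
```

Run:
```python
from h import *
print(robot.observe()["ft_force"],robot.observe()["tool_pos"])
f=grab_frame("side");cv2.imwrite("pics/s1.png",cv2.resize(f["image"][180:380,220:440,::-1],None,fx=3,fy=3,interpolation=cv2.INTER_CUBIC))
```

```text
[-0.61374784 -0.43582002  0.49027181] [0.47927449 0.1738372  0.09722892]
```

View pics/s1.png

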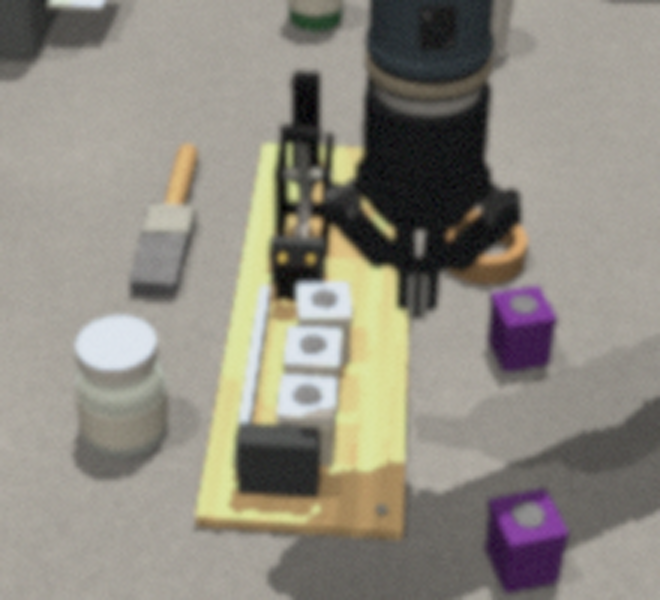

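Run:
```python
from h import *
f=grab_frame("side")
for u,v in((308,394),(313,344),(324,298)): print(ray(f,(u/3+220,v/3+180),.062)[0].round(4))
print(proj(f,robot.observe()["tool_pos"]))
O=np.array([.5733,.1461]);a=np.radians(2.3)
def W(x,y,z): return [O[0]+(x*np.cos(a)-y*np.sin(a))/1e3,O[1]+(x*np.sin(a)+y*np.cos(a))/1e3,z/1e3]
pts=[W(-90,-335,12),W(50,-335,12),W(50,115,12),W(-90,115,12),W(20,-105,32),W(20,75,32),W(20,75,64),W(-20,75,64),W(0,-215,160)]
p=proj(f,pts); im=cv2.resize(f["image"][180:380,220:440,::-1],None,fx=3,fy=3,interpolation=cv2.INTER_CUBIC).copy()
for q in (p-[220,180])*3+1: cv2.circle(im,tuple(int(v) for v in q.round()),3,(0,0,255),1)
cv2.imwrite("pics/s1o.png",im)
```

```text
[0.5505 0.1926 0.062 ]
[0.5527 0.1418 0.062 ]
[0.5502 0.0907 0.062 ]
[[356.72074938 294.05661145]]
```

View pics/s1o.png

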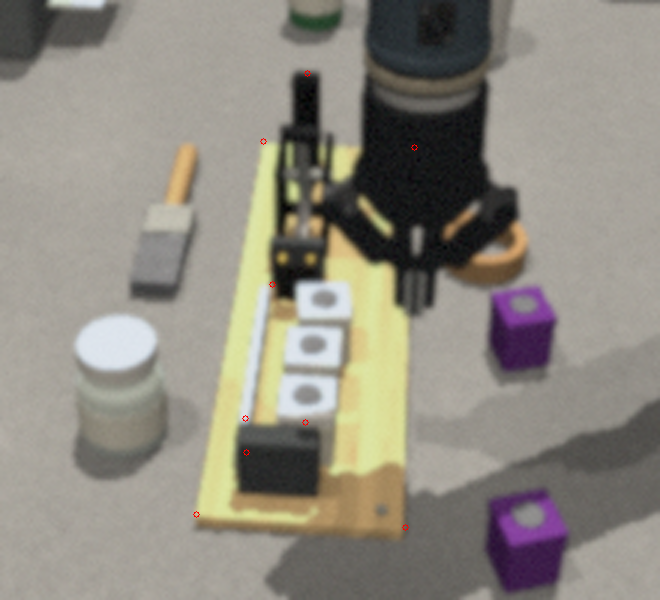

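Run:
```python
from h import *
f=grab_frame("side");im=f["image"][230:310,310:410,::-1]
im=cv2.resize(im,None,fx=7,fy=7,interpolation=cv2.INTER_CUBIC); T=robot.observe()["tool_pos"]
for dz in (0,.02,.04): 
    q=(proj(f,T+[0,0,dz])[0]-[310,230])*7+3; cv2.circle(im,tuple(int(v) for v in q),4,(0,0,255),1)
cv2.imwrite("pics/s2.png",cv2.convertScaleAbs(im,alpha=1.6))
```

```text
(no output)
```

View pics/s2.png

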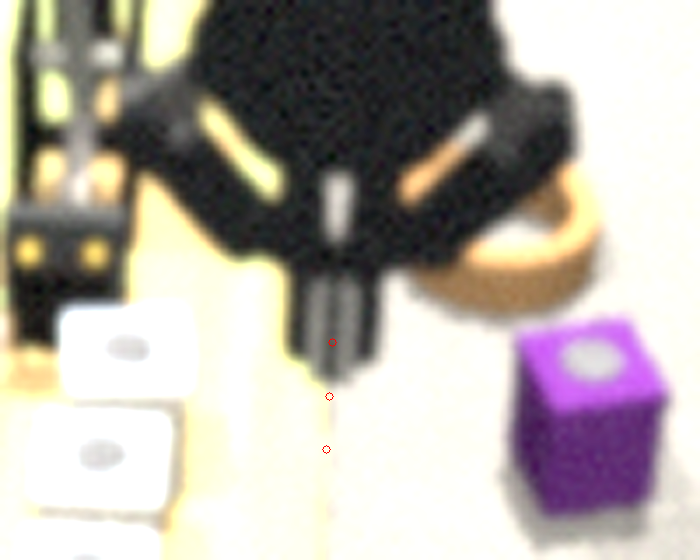

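Run:
```python
from h import *
f=grab_frame("top");im=f["image"][200:330,200:360,::-1]
im=cv2.resize(im,None,fx=5,fy=4.6,interpolation=cv2.INTER_CUBIC); T=robot.observe()["tool_pos"];print(T, robot.observe()["time"])
for dz in (0,.02,.04,.07,.1): 
    q=(proj(f,T+[0,0,dz])[0]-[200,200])*[5,4.6]+2; cv2.circle(im,tuple(int(v) for v in q),4,(0,0,255),1)
cv2.imwrite("pics/t2.png",cv2.convertScaleAbs(im,alpha=1.6))
```

```text
[0.48485287 0.17684787 0.10400323] 3.8
```

View pics/t2.png

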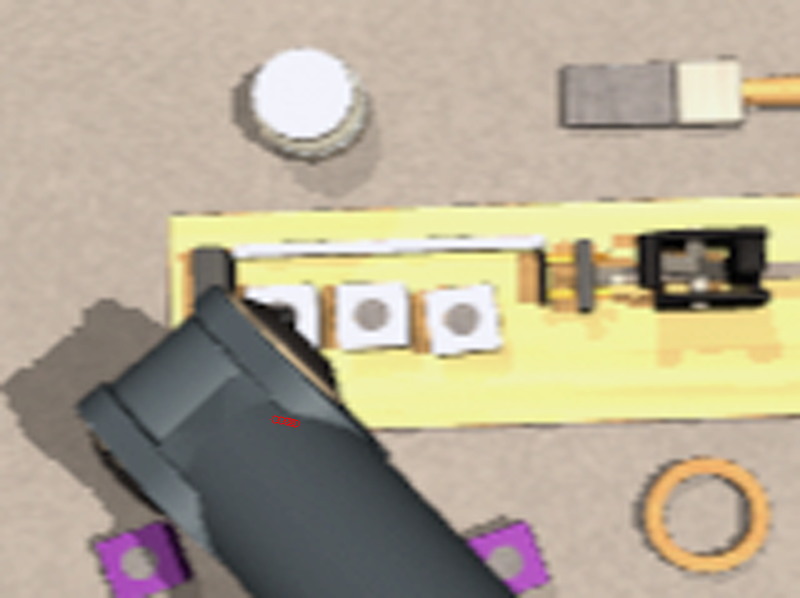

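Run:
```python
from h import *
f=grab_frame("side");im=f["image"][230:310,310:410,::-1];s=robot.observe()
im=cv2.resize(im,None,fx=7,fy=7,interpolation=cv2.INTER_CUBIC); T=s["tool_pos"];print(T,s["tool_rot"].round(3),s["ft_force"])
for dz in (0,.02,.04): 
    q=(proj(f,T+[0,0,dz])[0]-[310,230])*7+3; cv2.circle(im,tuple(int(v) for v in q),4,(0,0,255),1)
cv2.imwrite("pics/s3.png",cv2.convertScaleAbs(im,alpha=1.6))
```

```text
[0.4849321  0.17673712 0.10410122] [[-0.04   0.999  0.004]
 [ 0.999  0.04   0.001]
 [ 0.001  0.004 -1.   ]] [ 0.41483547 -0.21137288  0.03911027]
```

View pics/s3.png

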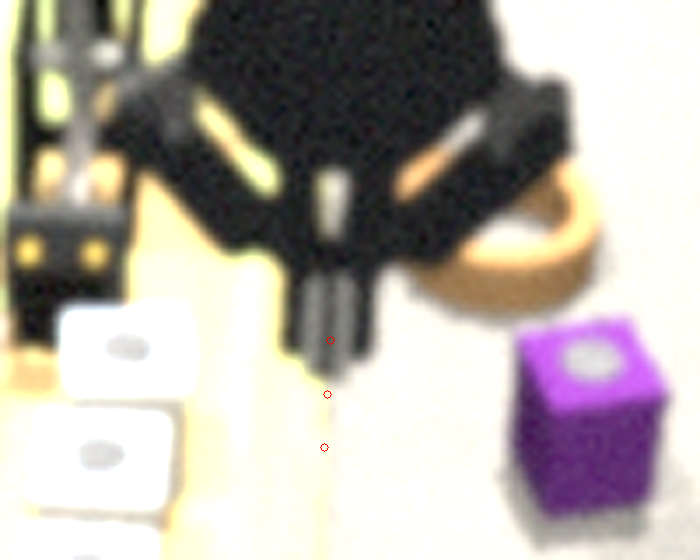

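play_rows --targets '[{"translation": [11,0,25],"turn": [0,0,0],"claw": 1},{"translation": [0,0,30],"turn": [0,0,0],"claw": 1},{"translation": [0,0,0],"turn": [0,0,0],"claw": 1},{"translation": [0,0,0],"turn": [0,0,0],"claw": 1}]'

```text
time: 4.25
tool_pos: [0.4836, 0.1872, 0.0482]
tool_rot: [[-0.04, 0.999, 0.002], [0.999, 0.04, 0.0], [0.0, 0.002, -1.0]]
ft_force: [-0.9, -0.7, -0.5]
finger_gap: 0.0002
```

```bash
cat > look.py <<'E'
from h import *
import sys
n,x0,y0,w,h,k,out=sys.argv[1],*map(int,sys.argv[2:7]),sys.argv[7]
f=grab_frame(n);s=robot.observe();T=s["tool_pos"];print(s["time"],T.round(4),s["ft_force"].round(2),s["finger_gap"])
im=cv2.resize(f["image"][y0:y0+h,x0:x0+w,::-1],None,fx=k,fy=k,interpolation=cv2.INTER_CUBIC)
im=cv2.convertScaleAbs(im,alpha=1.4)
for dz in (0,.02):
    q=(proj(f,T+[0,0,dz])[0]-[x0,y0])*k+k//2; cv2.circle(im,tuple(int(v) for v in q),4,(0,0,255),1)
cv2.imwrite(out,im)
E
python3 look.py side 290 230 100 80 7 pics/s4.png
```

```text
4.3 [0.4842 0.1874 0.0487] [0.69 0.42 0.68] -7.947152346431601e-05
```

View pics/s4.png

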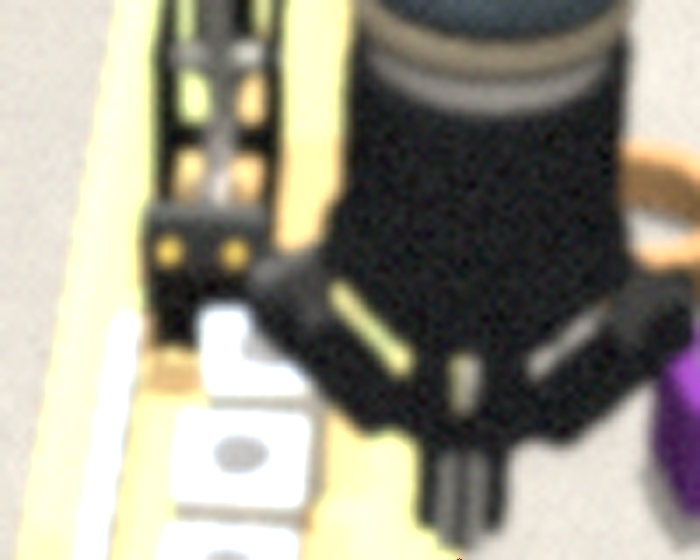

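```bash
python3 look.py side 290 250 100 80 7 pics/s5.png
```

```text
4.35 [0.4843 0.1875 0.0488] [-0.85  1.02 -0.61] -0.0001732619156135411
```

View pics/s5.png

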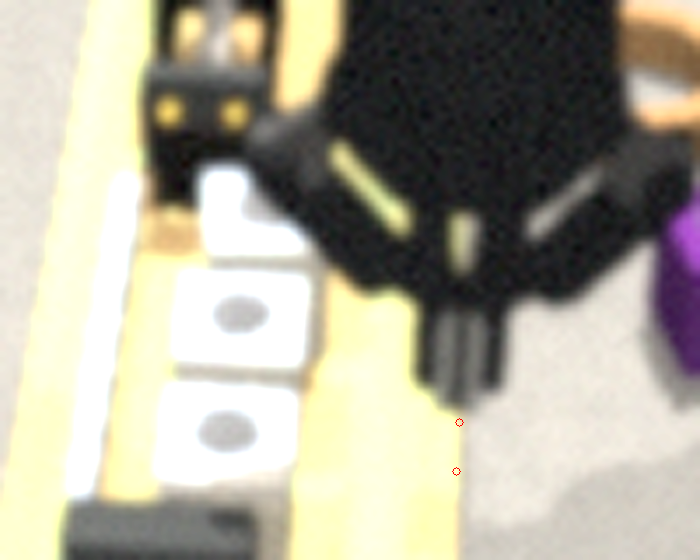

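play_rows --targets '[{"translation": [2,0,9],"turn": [0,0,0],"claw": 1},{"translation": [0,0,9],"turn": [0,0,0],"claw": 1},{"translation": [0,0,6],"turn": [0,0,0],"claw": 1},{"translation": [0,0,0],"turn": [0,0,0],"claw": 1}]'

```text
time: 4.75
tool_pos: [0.4819, 0.1884, 0.0217]
tool_rot: [[-0.04, 0.999, -0.002], [0.999, 0.04, -0.001], [-0.001, -0.002, -1.0]]
ft_force: [-0.3, -0.8, -0.6]
finger_gap: 0.0001
```

```bash
python3 look.py side 290 250 100 80 7 pics/s6.png
```

```text
4.8 [0.4822 0.1888 0.0221] [-1.1  -0.35  0.66] -8.378719029848463e-05
```

View pics/s6.png

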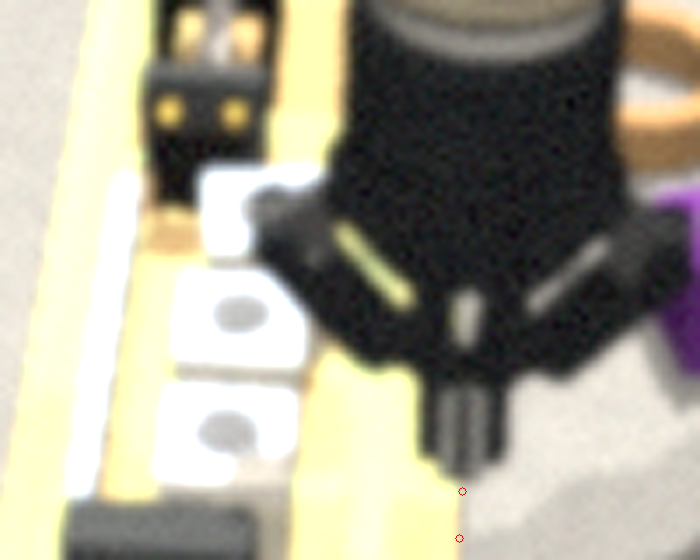

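play_rows --targets '[{"translation": [0,0,4],"turn": [0,0,0],"claw": 1},{"translation": [0,0,4],"turn": [0,0,0],"claw": 1},{"translation": [0,0,2],"turn": [0,0,0],"claw": 1},{"translation": [0,0,0],"turn": [0,0,0],"claw": 1}]'

```text
time: 5.2
tool_pos: [0.4825, 0.1888, 0.0125]
tool_rot: [[-0.04, 0.999, -0.001], [0.999, 0.04, -0.0], [-0.0, -0.001, -1.0]]
ft_force: [-0.4, 0.6, -0.2]
finger_gap: 0.0
```

play_rows --targets '[{"translation": [0,0,3],"turn": [0,0,0],"claw": 1},{"translation": [0,0,3],"turn": [0,0,0],"claw": 1},{"translation": [0,0,0],"turn": [0,0,0],"claw": 1}]'

```text
time: 5.5
tool_pos: [0.4824, 0.1887, 0.0064]
tool_rot: [[-0.04, 0.999, -0.001], [0.999, 0.04, -0.0], [-0.0, -0.001, -1.0]]
ft_force: [-0.4, -0.3, -0.5]
finger_gap: 0.0004
```

```bash
python3 look.py side 290 250 100 80 7 pics/s7.png
```

```text
5.55 [0.4825 0.1888 0.0066] [ 0.43  0.18 -0.12] 0.00024807645726810735
```

View pics/s7.png

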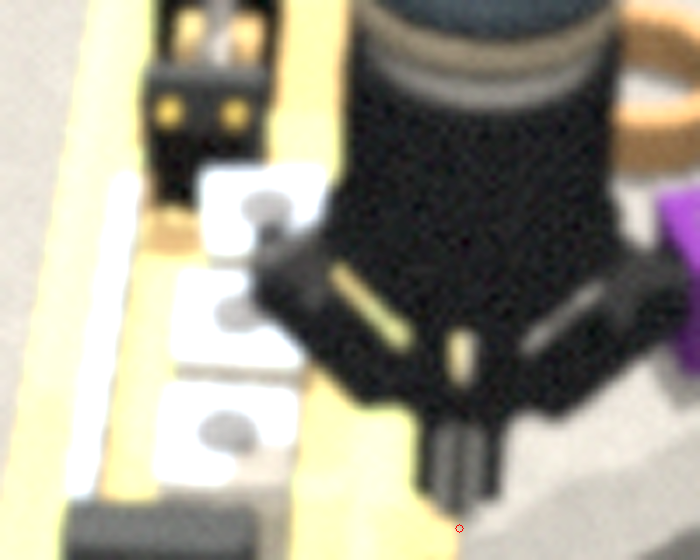

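play_rows --targets '[{"translation": [0,0,4],"turn": [0,0,0],"claw": 1},{"translation": [0,0,4],"turn": [0,0,0],"claw": 1},{"translation": [0,0,2],"turn": [0,0,0],"claw": 1},{"translation": [0,0,0],"turn": [0,0,0],"claw": 1}]'

```text
time: 5.95
tool_pos: [0.4824, 0.1888, -0.0036]
tool_rot: [[-0.04, 0.999, -0.001], [0.999, 0.04, -0.0], [-0.0, -0.001, -1.0]]
ft_force: [1.0, -0.0, 0.3]
finger_gap: 0.0001
```

```bash
python3 look.py side 290 260 100 80 7 pics/s8.png
```

```text
6.0 [ 0.4826  0.1889 -0.0034] [ 0.38 -0.29 -0.05] -0.00014540369414205582
```

View pics/s8.png

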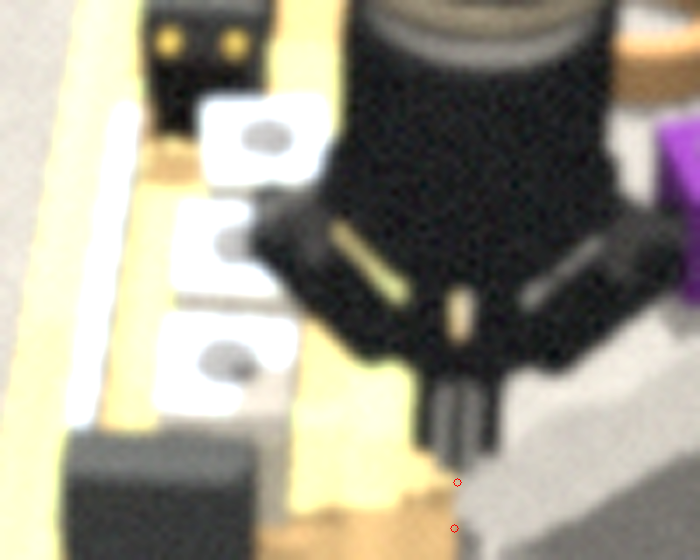

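play_rows --targets '[{"translation": [0,8,0],"turn": [0,0,0],"claw": 1},{"translation": [0,8,0],"turn": [0,0,0],"claw": 1},{"translation": [0,6,0],"turn": [0,0,0],"claw": 1},{"translation": [0,6,0],"turn": [0,0,0],"claw": 1},{"translation": [0,6,0],"turn": [0,0,0],"claw": 1},{"translation": [0,6,0],"turn": [0,0,0],"claw": 1},{"translation": [0,4,0],"turn": [0,0,0],"claw": 1}]'

```text
time: 6.7
tool_pos: [0.5269, 0.1908, -0.0033]
tool_rot: [[-0.04, 0.999, -0.0], [0.999, 0.04, -0.0], [-0.0, -0.0, -1.0]]
ft_force: [-1.2, -0.2, 1.4]
finger_gap: -0.0001
```

```bash
python3 look.py side 270 250 120 90 6 pics/s9.png
```

```text
6.75 [ 0.5277  0.1908 -0.0032] [0.07 0.51 0.37] 0.00023490403203313035
```

View pics/s9.png

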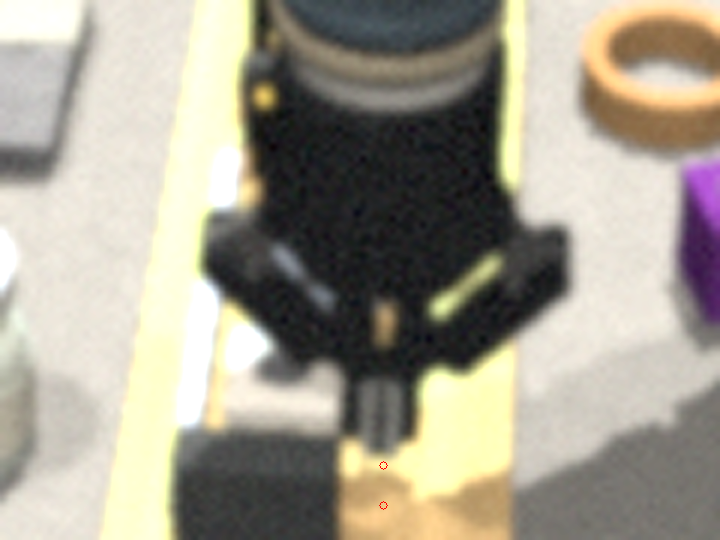

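play_rows --targets '[{"translation": [0,3,0],"turn": [0,0,0],"claw": 1},{"translation": [0,3,0],"turn": [0,0,0],"claw": 1},{"translation": [0,0,0],"turn": [0,0,0],"claw": 1}]'

```text
time: 7.05
tool_pos: [0.5332, 0.1909, -0.0032]
tool_rot: [[-0.04, 0.999, 0.001], [0.999, 0.04, 0.0], [0.0, 0.001, -1.0]]
ft_force: [0.7, 0.3, 0.2]
finger_gap: 0.0003
```

play_rows --targets '[{"translation": [0,2,0],"turn": [0,0,0],"claw": 1},{"translation": [0,0,0],"turn": [0,0,0],"claw": 1}]'

```text
time: 7.25
tool_pos: [0.5349, 0.191, -0.0032]
tool_rot: [[-0.04, 0.999, 0.0], [0.999, 0.04, 0.0], [-0.0, 0.0, -1.0]]
ft_force: [-0.3, 0.1, 0.0]
finger_gap: 0.0001
```

play_rows --targets '[{"translation": [0,2,0],"turn": [0,0,0],"claw": 1},{"translation": [0,0,0],"turn": [0,0,0],"claw": 1}]'

```text
time: 7.45
tool_pos: [0.537, 0.1911, -0.0032]
tool_rot: [[-0.04, 0.999, 0.0], [0.999, 0.04, 0.0], [0.0, 0.0, -1.0]]
ft_force: [-0.4, 0.2, -1.0]
finger_gap: -0.0
```

play_rows --targets '[{"translation": [0,2,0],"turn": [0,0,0],"claw": 1},{"translation": [0,0,0],"turn": [0,0,0],"claw": 1}]'

```text
time: 7.65
tool_pos: [0.5377, 0.1912, -0.0032]
tool_rot: [[-0.041, 0.999, -0.002], [0.999, 0.041, -0.001], [-0.001, -0.002, -1.0]]
ft_force: [-4.3, -0.2, 3.7]
finger_gap: 0.0002
```

play_rows --targets '[{"translation": [0,2,0],"turn": [0,0,0],"claw": 1},{"translation": [0,0,0],"turn": [0,0,0],"claw": 1}]'

```text
time: 7.85
tool_pos: [0.5375, 0.1911, -0.0033]
tool_rot: [[-0.041, 0.999, -0.005], [0.999, 0.041, -0.002], [-0.002, -0.005, -1.0]]
ft_force: [-9.9, -1.8, 7.9]
finger_gap: -0.0002
```

```bash
python3 look.py side 270 250 120 90 6 pics/s10.png
```

```text
7.9 [ 0.5375  0.1911 -0.0033] [-9.69 -0.78  7.4 ] -7.25188837901188e-06
```

View pics/s10.png

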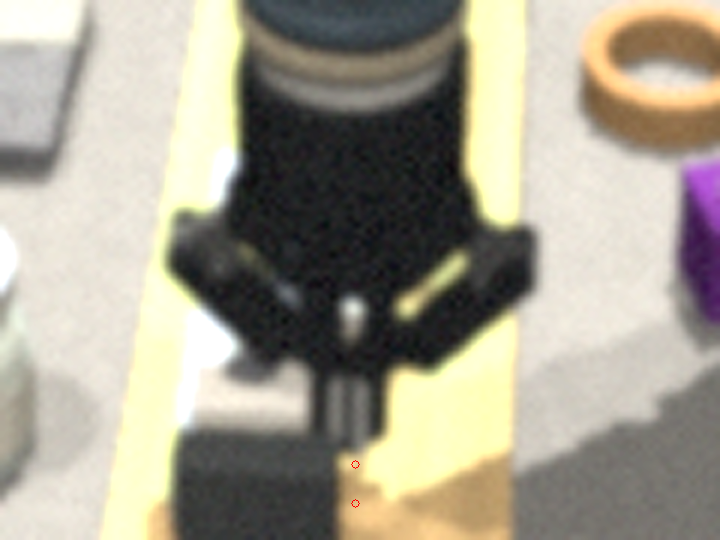

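play_rows --targets '[{"translation": [0,-8,0],"turn": [0,0,0],"claw": 1},{"translation": [0,-20,0],"turn": [0,0,0],"claw": 1},{"translation": [-26,-22,0],"turn": [0,0,0],"claw": 1},{"translation": [-26,0,-6],"turn": [0,0,0],"claw": 1},{"translation": [0,0,-6],"turn": [0,0,0],"claw": 1}]'

```text
time: 8.4
tool_pos: [0.4929, 0.1329, 0.0084]
tool_rot: [[-0.036, 0.999, -0.0], [0.999, 0.036, -0.003], [-0.003, -0.0, -1.0]]
ft_force: [0.8, 0.6, -0.4]
finger_gap: 0.0002
```

```bash
python3 look.py side 270 250 120 90 6 pics/s11.png;python3 look.py top 225 225 160 80 5 pics/t11.png
```

```text
8.45 [0.4943 0.1356 0.0098] [0.21 0.2  1.16] -4.7355695436387604e-05
8.5 [0.4945 0.1372 0.0097] [-0.19  0.19  0.57] 0.00032111157119690104
```

View pics/s11.png

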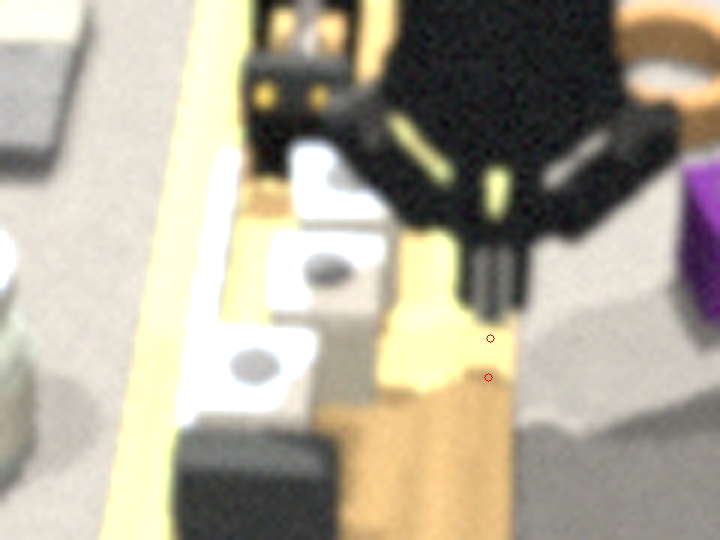

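View pics/t11.png

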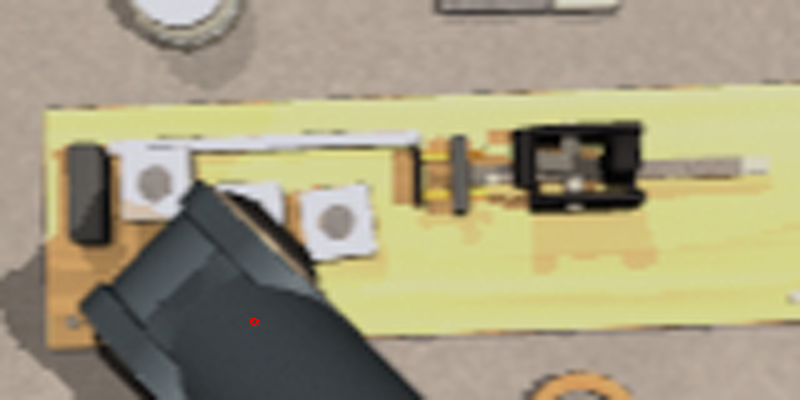

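play_rows --targets '[{"translation": [1,8,2],"turn": [0,0,0],"claw": 1},{"translation": [0,8,2],"turn": [0,0,0],"claw": 1},{"translation": [0,6,0],"turn": [0,0,0],"claw": 1},{"translation": [0,6,0],"turn": [0,0,0],"claw": 1},{"translation": [0,5,0],"turn": [0,0,0],"claw": 1},{"translation": [0,5,0],"turn": [0,0,0],"claw": 1},{"translation": [0,3,0],"turn": [0,0,0],"claw": 1},{"translation": [0,0,0],"turn": [0,0,0],"claw": 1}]'

```text
time: 9.3
tool_pos: [0.5342, 0.1399, 0.0048]
tool_rot: [[-0.04, 0.999, 0.0], [0.999, 0.04, 0.0], [0.0, 0.0, -1.0]]
ft_force: [-0.6, -0.7, -1.3]
finger_gap: -0.0001
```

play_rows --targets '[{"translation": [0,2,0],"turn": [0,0,0],"claw": 1},{"translation": [0,0,0],"turn": [0,0,0],"claw": 1}]'

```text
time: 9.5
tool_pos: [0.5358, 0.14, 0.0048]
tool_rot: [[-0.04, 0.999, 0.0], [0.999, 0.04, -0.0], [-0.0, 0.0, -1.0]]
ft_force: [-0.7, 0.9, -1.5]
finger_gap: 0.0001
```

play_rows --targets '[{"translation": [0,2,0],"turn": [0,0,0],"claw": 1},{"translation": [0,0,0],"turn": [0,0,0],"claw": 1}]'

```text
time: 9.7
tool_pos: [0.538, 0.1401, 0.0049]
tool_rot: [[-0.04, 0.999, 0.0], [0.999, 0.04, -0.0], [-0.0, 0.0, -1.0]]
ft_force: [0.0, 0.4, 0.3]
finger_gap: -0.0001
```

play_rows --targets '[{"translation": [0,2,0],"turn": [0,0,0],"claw": 1},{"translation": [0,0,0],"turn": [0,0,0],"claw": 1}]'

```text
time: 9.9
tool_pos: [0.54, 0.1402, 0.0049]
tool_rot: [[-0.04, 0.999, 0.0], [0.999, 0.04, 0.0], [0.0, 0.0, -1.0]]
ft_force: [-1.6, -0.8, 0.3]
finger_gap: 0.0
```

play_rows --targets '[{"translation": [0,2,0],"turn": [0,0,0],"claw": 1},{"translation": [0,0,0],"turn": [0,0,0],"claw": 1}]'

```text
time: 10.1
tool_pos: [0.5399, 0.1401, 0.0047]
tool_rot: [[-0.041, 0.999, -0.003], [0.999, 0.041, -0.001], [-0.001, -0.004, -1.0]]
ft_force: [-5.5, 0.1, 4.4]
finger_gap: 0.0002
```

play_rows --targets '[{"translation": [0,-8,0],"turn": [0,0,0],"claw": 1},{"translation": [0,-20,0],"turn": [0,0,0],"claw": 1},{"translation": [-25,-24,0],"turn": [0,0,0],"claw": 1},{"translation": [-25,-6,0],"turn": [0,0,0],"claw": 1},{"translation": [0,0,0],"turn": [0,0,0],"claw": 1},{"translation": [0,0,0],"turn": [0,0,0],"claw": 1}]'

```text
time: 10.7
tool_pos: [0.4864, 0.0877, 0.0051]
tool_rot: [[-0.039, 0.999, 0.002], [0.999, 0.039, 0.0], [0.0, 0.002, -1.0]]
ft_force: [0.6, 0.0, -0.2]
finger_gap: -0.0001
```

```bash
python3 look.py side 270 250 120 90 6 pics/s12.png
```

```text
10.75 [0.4866 0.0886 0.0052] [-0.12  0.82  0.13] 0.00019957236394456466
```

View pics/s12.png

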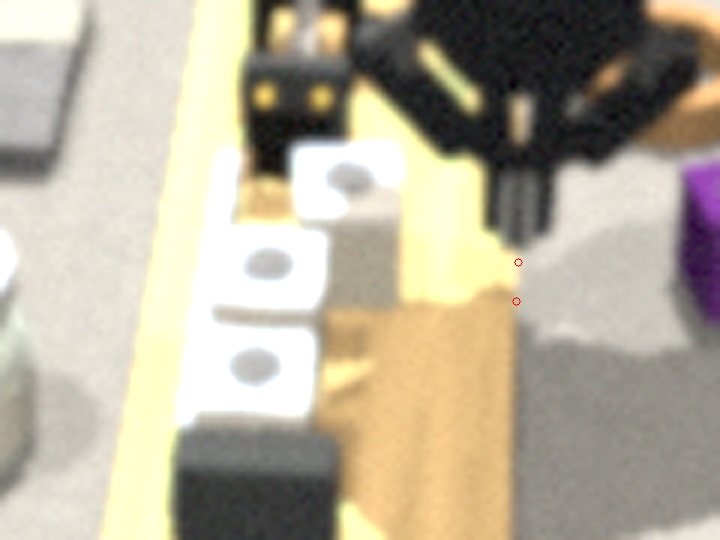

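play_rows --targets '[{"translation": [-1,8,0],"turn": [0,0,0],"claw": 1},{"translation": [0,8,0],"turn": [0,0,0],"claw": 1},{"translation": [0,6,0],"turn": [0,0,0],"claw": 1},{"translation": [0,6,0],"turn": [0,0,0],"claw": 1},{"translation": [0,6,0],"turn": [0,0,0],"claw": 1},{"translation": [0,6,0],"turn": [0,0,0],"claw": 1},{"translation": [0,6,0],"turn": [0,0,0],"claw": 1},{"translation": [0,5,0],"turn": [0,0,0],"claw": 1},{"translation": [0,0,0],"turn": [0,0,0],"claw": 1}]'

```text
time: 11.65
tool_pos: [0.5377, 0.089, 0.0048]
tool_rot: [[-0.04, 0.999, 0.001], [0.999, 0.04, 0.0], [0.0, 0.001, -1.0]]
ft_force: [-0.8, 0.7, -1.3]
finger_gap: 0.0004
```

play_rows --targets '[{"translation": [0,2,0],"turn": [0,0,0],"claw": 1},{"translation": [0,2,0],"turn": [0,0,0],"claw": 1},{"translation": [0,0,0],"turn": [0,0,0],"claw": 1}]'

```text
time: 11.95
tool_pos: [0.541, 0.0891, 0.0048]
tool_rot: [[-0.04, 0.999, 0.0], [0.999, 0.04, -0.0], [-0.0, 0.0, -1.0]]
ft_force: [-0.2, -0.4, 0.5]
finger_gap: -0.0002
```

play_rows --targets '[{"translation": [0,2,0],"turn": [0,0,0],"claw": 1},{"translation": [0,0,0],"turn": [0,0,0],"claw": 1}]'

```text
time: 12.15
tool_pos: [0.542, 0.0891, 0.0047]
tool_rot: [[-0.04, 0.999, -0.002], [0.999, 0.04, -0.001], [-0.001, -0.002, -1.0]]
ft_force: [-3.5, -0.9, 2.9]
finger_gap: -0.0
```

play_rows --targets '[{"translation": [0,2,0],"turn": [0,0,0],"claw": 1},{"translation": [0,0,0],"turn": [0,0,0],"claw": 1}]'

```text
time: 12.35
tool_pos: [0.5417, 0.0891, 0.0046]
tool_rot: [[-0.041, 0.999, -0.006], [0.999, 0.041, -0.002], [-0.002, -0.006, -1.0]]
ft_force: [-8.4, -1.4, 6.2]
finger_gap: -0.0
```

play_rows --targets '[{"translation": [0,-8,0],"turn": [0,0,0],"claw": 1},{"translation": [0,-20,0],"turn": [0,0,0],"claw": 1},{"translation": [0,-24,-5],"turn": [0,0,0],"claw": 1},{"translation": [0,0,-30],"turn": [0,0,0],"claw": 1},{"translation": [-20,-20,-40],"turn": [0,0,0],"claw": 1},{"translation": [-30,-20,-40],"turn": [0,0,0],"claw": 1},{"translation": [-30,0,-40],"turn": [0,0,0],"claw": 1},{"translation": [0,0,-40],"turn": [0,0,0],"claw": 1},{"translation": [0,0,0],"turn": [0,0,0],"claw": 1}]'

```text
time: 13.25
tool_pos: [0.4619, 0.0073, 0.2022]
tool_rot: [[-0.037, 0.999, 0.013], [0.999, 0.037, -0.002], [-0.002, 0.013, -1.0]]
ft_force: [0.8, -0.1, 0.1]
finger_gap: 0.0
```

```bash
python3 look.py side 240 190 160 120 5 pics/s13.png;python3 look.py top 225 225 160 80 5 pics/t13.png
```

```text
13.3 [0.4599 0.0075 0.1996] [ 0.13 -0.43 -0.58] 0.00014881602478045137
13.35 [0.4583 0.0076 0.1978] [-0.3  -0.29 -0.57] -0.00015878435593859915
```

View pics/s13.png

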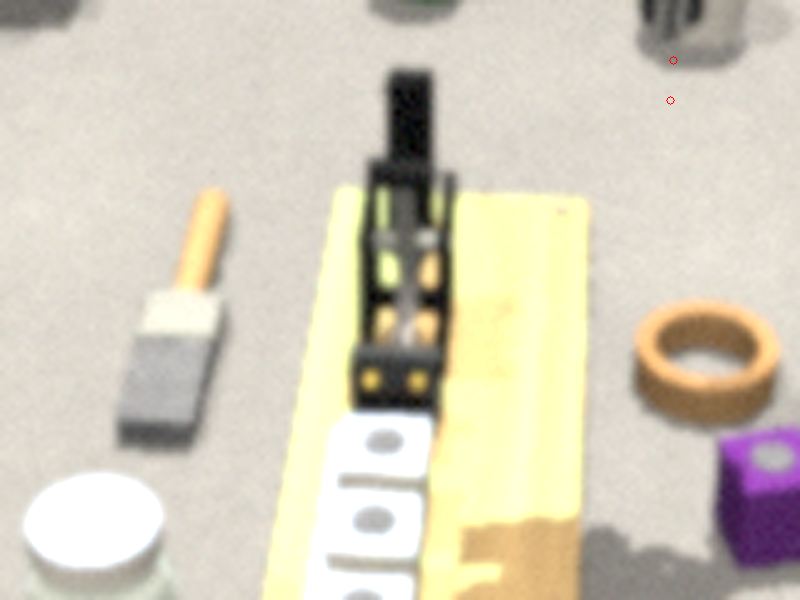

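View pics/t13.png

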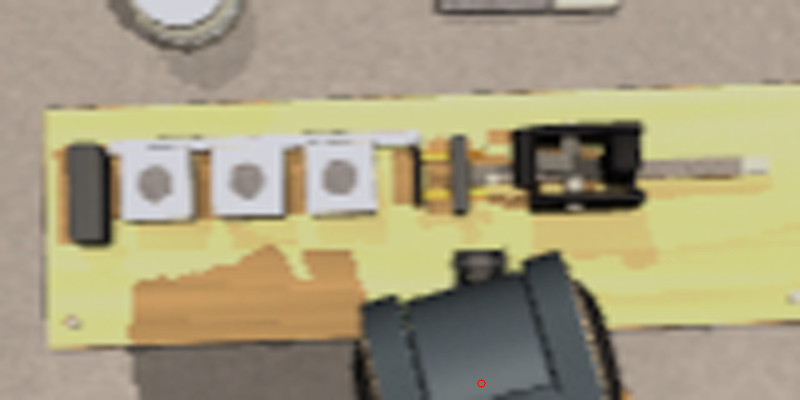

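Run:
```python
from h import *
O=np.array([.573,.1475]);a=np.radians(2.3)
def W(x,y,z): return [O[0]+(x*np.cos(a)-y*np.sin(a))/1e3,O[1]+(x*np.sin(a)+y*np.cos(a))/1e3,z/1e3]
f=grab_frame("side")
im=cv2.resize(f["image"][190:300,290:370,::-1],None,fx=7,fy=7,interpolation=cv2.INTER_CUBIC)
im=cv2.convertScaleAbs(im,alpha=2)
for p in (W(-16,-162,139),W(16,-162,139),W(12,-215,160),W(-12,-215,160)):
    q=(proj(f,p)[0]-[290,190])*7+3; cv2.circle(im,tuple(int(v) for v in q),4,(0,0,255),1)
cv2.imwrite("pics/s14.png",im)
f=grab_frame("top")
im=cv2.resize(f["image"][240:280,290:390,::-1],None,fx=8,fy=8,interpolation=cv2.INTER_CUBIC)
im=cv2.convertScaleAbs(im,alpha=2)
for p in (W(-16,-162,139),W(16,-162,139),W(12,-215,160),W(-12,-215,160)):
    q=(proj(f,p)[0]-[290,240])*8+4; cv2.circle(im,tuple(int(v) for v in q),4,(0,0,255),1)
cv2.imwrite("pics/t14.png",im)
```

```text
(no output)
```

View pics/s14.png

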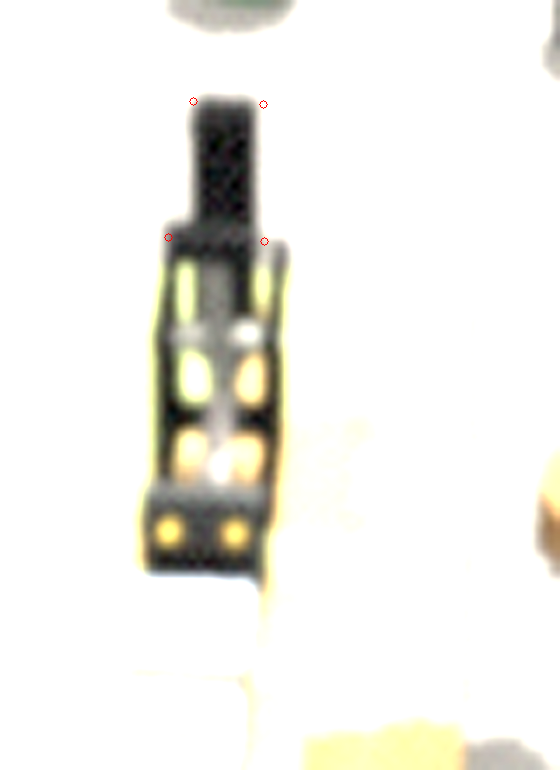

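View pics/t14.png

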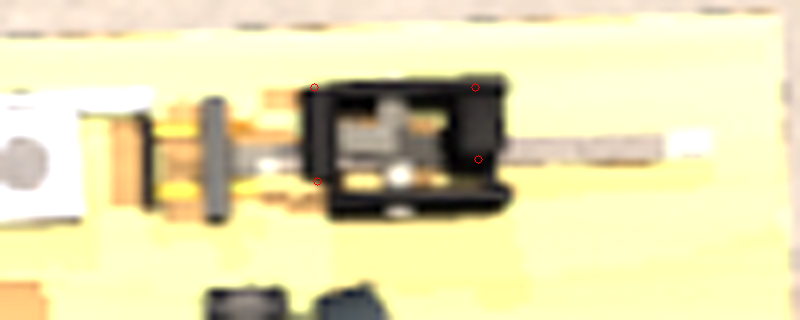

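play_rows --targets '[{"translation": [3,30,0],"turn": [0,0,0],"claw": 1},{"translation": [2,30,0],"turn": [0,0,0],"claw": 1},{"translation": [2,30,0],"turn": [0,0,0],"claw": 1},{"translation": [0,30,0],"turn": [0,0,0],"claw": 1},{"translation": [0,0,20],"turn": [0,0,0],"claw": 1},{"translation": [0,0,30],"turn": [0,0,0],"claw": 1},{"translation": [0,0,30],"turn": [0,0,0],"claw": 1},{"translation": [0,0,20],"turn": [0,0,0],"claw": 1},{"translation": [0,0,0],"turn": [0,0,0],"claw": 1},{"translation": [0,0,0],"turn": [0,0,0],"claw": 1}]'

```text
time: 14.45
tool_pos: [0.5765, 0.0205, 0.096]
tool_rot: [[-0.042, 0.999, -0.002], [0.999, 0.042, 0.001], [0.001, -0.002, -1.0]]
ft_force: [-0.2, -0.7, 0.3]
finger_gap: -0.0002
```

```bash
python3 look.py side 270 180 120 110 6 pics/s15.png
```

```text
14.5 [0.5774 0.0205 0.0971] [-0.96  0.79 -0.29] -0.0005629311834467589
```

View pics/s15.png

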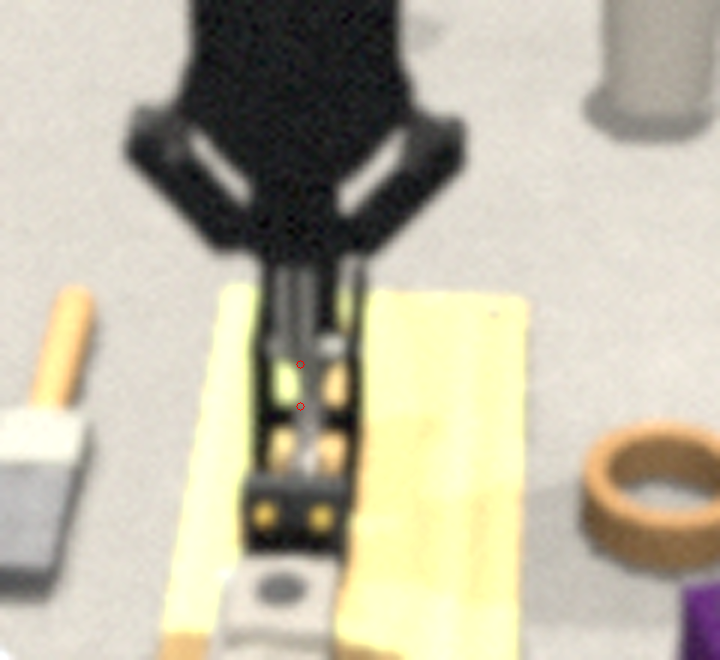

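play_rows --targets '[{"translation": [-7,0,3],"turn": [0,0,0],"claw": 1},{"translation": [-6,0,0],"turn": [0,0,0],"claw": 1},{"translation": [-4,0,0],"turn": [0,0,0],"claw": 1},{"translation": [-4,0,0],"turn": [0,0,0],"claw": 1},{"translation": [-5,0,0],"turn": [0,0,0],"claw": 1},{"translation": [0,0,0],"turn": [0,0,0],"claw": 1}]'

```text
time: 15.1
tool_pos: [0.5791, -0.0038, 0.0955]
tool_rot: [[-0.041, 0.999, 0.003], [0.999, 0.041, 0.003], [0.003, 0.003, -1.0]]
ft_force: [-0.6, 4.1, 4.4]
finger_gap: -0.0001
```

play_rows --targets '[{"translation": [-5,0,0],"turn": [0,0,0],"claw": 1},{"translation": [-5,0,0],"turn": [0,0,0],"claw": 1},{"translation": [-5,0,0],"turn": [0,0,0],"claw": 1},{"translation": [-4,0,0],"turn": [0,0,0],"claw": 1},{"translation": [0,0,0],"turn": [0,0,0],"claw": 1}]'

```text
time: 15.6
tool_pos: [0.5805, -0.0222, 0.0959]
tool_rot: [[-0.042, 0.999, 0.004], [0.999, 0.042, 0.004], [0.004, 0.005, -1.0]]
ft_force: [0.9, 6.5, 4.0]
finger_gap: 0.0001
```

```bash
python3 look.py side 270 180 120 110 6 pics/s16.png;python3 look.py top 225 225 160 80 5 pics/t16.png
```

```text
15.65 [ 0.5804 -0.0222  0.0958] [0.11 5.43 4.15] 0.000554271383798434
15.7 [ 0.5804 -0.0222  0.0958] [-0.64  6.32  4.15] 1.804662067993894e-05
```

View pics/s16.png

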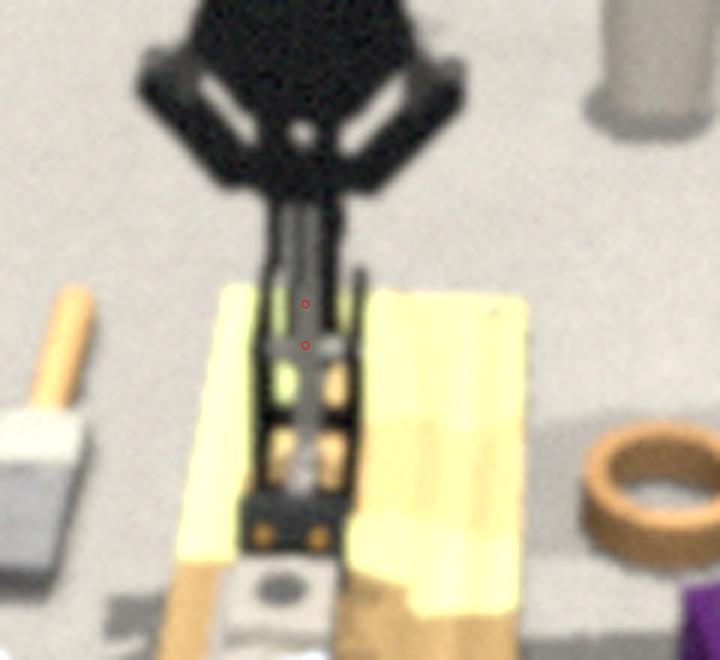

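View pics/t16.png

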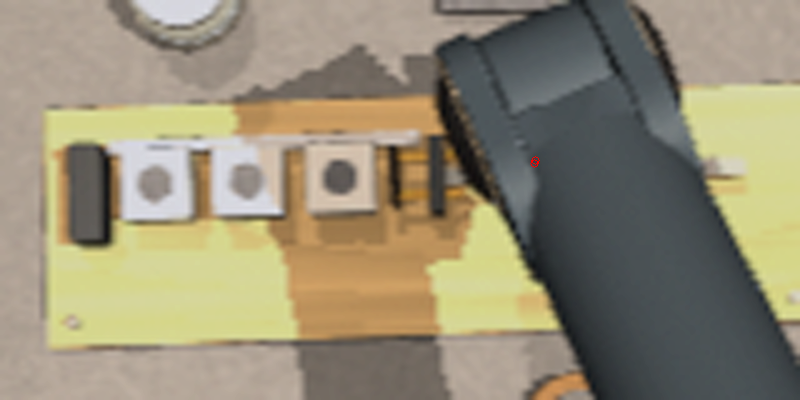

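play_rows --targets '[{"translation": [-3,0,0],"turn": [0,0,0],"claw": 1},{"translation": [0,0,0],"turn": [0,0,0],"claw": 1}]'

```text
time: 15.9
tool_pos: [0.5805, -0.0249, 0.0958]
tool_rot: [[-0.042, 0.999, 0.004], [0.999, 0.042, 0.004], [0.004, 0.004, -1.0]]
ft_force: [-0.3, 5.8, 4.3]
finger_gap: -0.0002
```

play_rows --targets '[{"translation": [8,0,0],"turn": [0,0,0],"claw": 1},{"translation": [8,0,0],"turn": [0,0,0],"claw": 1},{"translation": [8,0,0],"turn": [0,0,0],"claw": 1},{"translation": [8,0,0],"turn": [0,0,0],"claw": 1},{"translation": [5,0,0],"turn": [0,0,0],"claw": 1},{"translation": [0,0,0],"turn": [0,0,0],"claw": 1}]'

```text
time: 16.5
tool_pos: [0.5773, 0.0093, 0.094]
tool_rot: [[-0.042, 0.999, -0.0], [0.999, 0.042, -0.001], [-0.001, -0.0, -1.0]]
ft_force: [-0.1, 0.5, 0.5]
finger_gap: -0.0
```

```bash
python3 look.py top 225 225 160 80 5 pics/t17.png
```

```text
16.55 [0.5774 0.0086 0.0939] [ 0.44 -0.5  -0.61] -9.48134674929956e-05
```

View pics/t17.png

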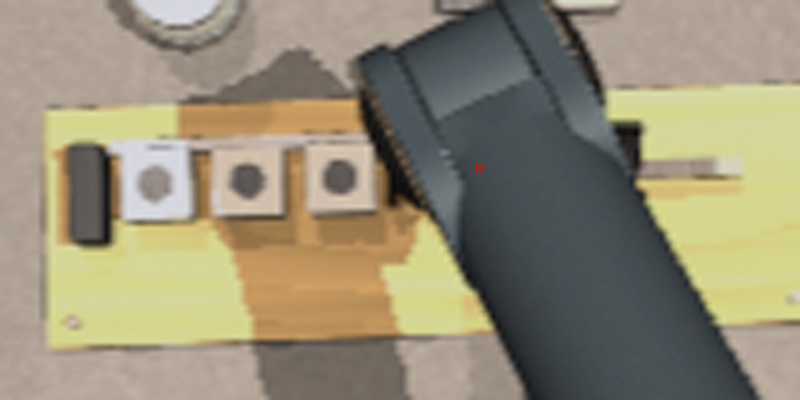

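play_rows --targets '[{"translation": [-5,0,0],"turn": [0,0,0],"claw": 1},{"translation": [-5,0,0],"turn": [0,0,0],"claw": 1},{"translation": [-5,0,0],"turn": [0,0,0],"claw": 1},{"translation": [-5,0,0],"turn": [0,0,0],"claw": 1},{"translation": [-5,0,0],"turn": [0,0,0],"claw": 1},{"translation": [-5,0,0],"turn": [0,0,0],"claw": 1},{"translation": [-4,0,0],"turn": [0,0,0],"claw": 1},{"translation": [0,0,0],"turn": [0,0,0],"claw": 1},{"translation": [0,0,0],"turn": [0,0,0],"claw": 1}]'

```text
time: 17.45
tool_pos: [0.5804, -0.0226, 0.0955]
tool_rot: [[-0.041, 0.999, 0.004], [0.999, 0.041, 0.004], [0.004, 0.004, -1.0]]
ft_force: [-0.7, 5.8, 4.8]
finger_gap: 0.0002
```

```bash
python3 look.py top 225 225 160 80 5 pics/t18.png
```

```text
17.5 [ 0.5804 -0.0227  0.0955] [-0.32  5.99  5.03] -5.3574939223060497e-05
```

View pics/t18.png

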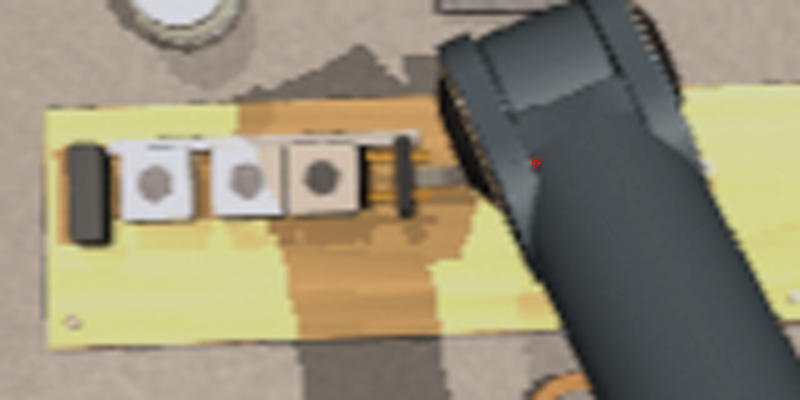

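play_rows --targets '[{"translation": [-2,0,0],"turn": [0,0,0],"claw": 1},{"translation": [0,0,0],"turn": [0,0,0],"claw": 1},{"translation": [8,0,0],"turn": [0,0,0],"claw": 1},{"translation": [8,0,0],"turn": [0,0,0],"claw": 1},{"translation": [8,0,0],"turn": [0,0,0],"claw": 1},{"translation": [8,0,0],"turn": [0,0,0],"claw": 1},{"translation": [4,0,0],"turn": [0,0,0],"claw": 1},{"translation": [0,0,0],"turn": [0,0,0],"claw": 1},{"translation": [0,0,0],"turn": [0,0,0],"claw": 1}]'

```text
time: 18.4
tool_pos: [0.5775, 0.0081, 0.0939]
tool_rot: [[-0.04, 0.999, -0.0], [0.999, 0.04, -0.001], [-0.001, -0.0, -1.0]]
ft_force: [-0.3, -0.9, 0.4]
finger_gap: -0.0002
```

play_rows --targets '[{"translation": [-5,0,0],"turn": [0,0,0],"claw": 1},{"translation": [-5,0,0],"turn": [0,0,0],"claw": 1},{"translation": [-5,0,0],"turn": [0,0,0],"claw": 1},{"translation": [-5,0,0],"turn": [0,0,0],"claw": 1},{"translation": [-5,0,0],"turn": [0,0,0],"claw": 1},{"translation": [0,0,0],"turn": [0,0,0],"claw": 1}]'

```text
time: 19.0
tool_pos: [0.58, -0.0124, 0.0959]
tool_rot: [[-0.042, 0.999, 0.004], [0.999, 0.042, 0.005], [0.005, 0.004, -1.0]]
ft_force: [-0.0, 8.0, 6.7]
finger_gap: 0.0004
```

```bash
python3 look.py top 225 225 160 80 5 pics/t19.png;python3 look.py side 270 220 120 110 6 pics/s19.png
```

```text
19.05 [ 0.58   -0.0124  0.0959] [-0.04  8.33  5.39] -0.00040943308052849274
19.1 [ 0.58   -0.0124  0.0958] [-0.73  7.16  6.64] -3.0257497899181376e-05
```

View pics/t19.png

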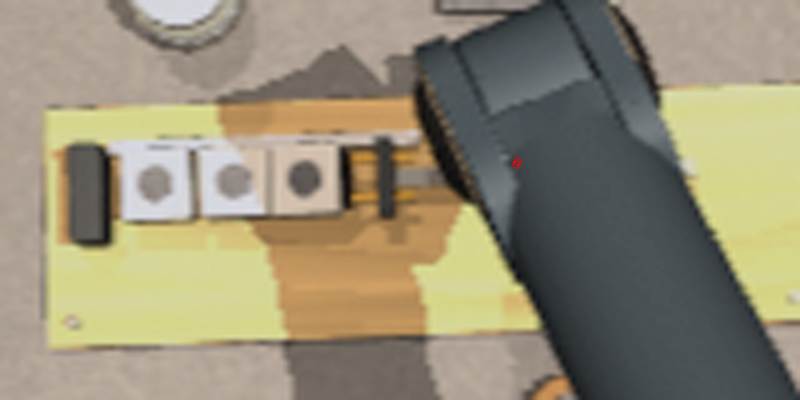

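View pics/s19.png

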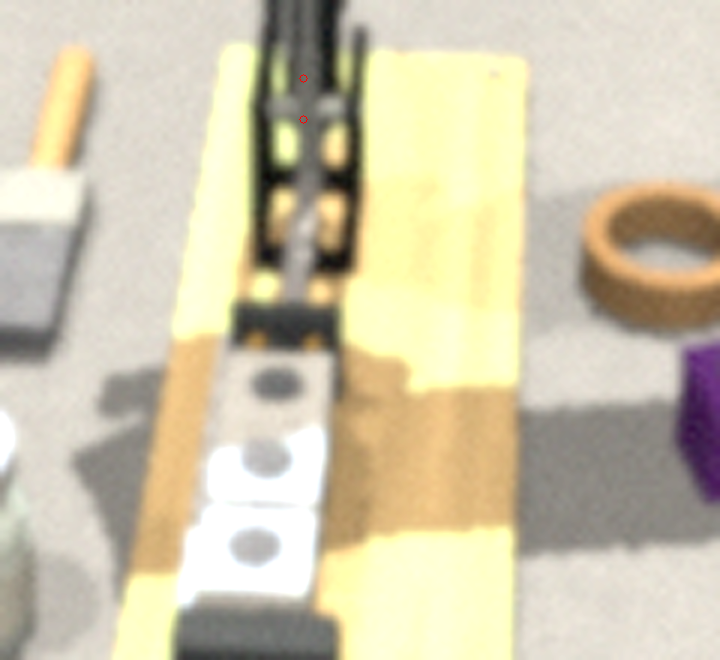

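play_rows --targets '[{"translation": [-4,0,0],"turn": [0,0,0],"claw": 1},{"translation": [-4,0,0],"turn": [0,0,0],"claw": 1},{"translation": [-3,0,0],"turn": [0,0,0],"claw": 1},{"translation": [0,0,0],"turn": [0,0,0],"claw": 1}]'

```text
time: 19.5
tool_pos: [0.5806, -0.0234, 0.0959]
tool_rot: [[-0.042, 0.999, 0.004], [0.999, 0.042, 0.005], [0.005, 0.005, -1.0]]
ft_force: [-0.7, 7.9, 5.9]
finger_gap: 0.0001
```

```bash
python3 look.py top 225 225 160 80 5 pics/t20.png
```

```text
19.55 [ 0.5806 -0.0234  0.0958] [-0.28  6.73  5.65] 0.0001754464753507832
```

View pics/t20.png

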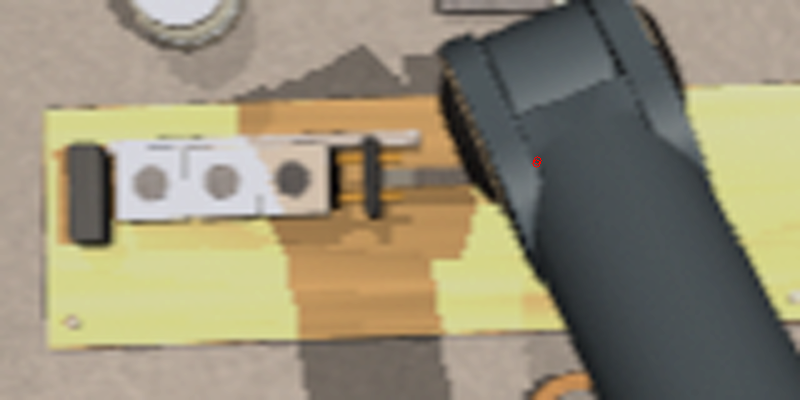

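play_rows --targets '[{"translation": [8,0,0],"turn": [0,0,0],"claw": 1},{"translation": [8,0,0],"turn": [0,0,0],"claw": 1},{"translation": [8,0,0],"turn": [0,0,0],"claw": 1},{"translation": [7,0,0],"turn": [0,0,0],"claw": 1},{"translation": [2,0,0],"turn": [0,0,0],"claw": 1},{"translation": [0,0,0],"turn": [0,0,0],"claw": 1},{"translation": [0,0,0],"turn": [0,0,0],"claw": 1}]'

```text
time: 20.25
tool_pos: [0.5776, 0.0049, 0.0939]
tool_rot: [[-0.04, 0.999, -0.0], [0.999, 0.04, -0.001], [-0.001, -0.0, -1.0]]
ft_force: [0.0, 0.3, -0.1]
finger_gap: -0.0002
```

```bash
python3 look.py side 270 220 120 110 6 pics/s21.png
```

```text
20.3 [0.5776 0.0049 0.0939] [-0.13 -0.24 -0.12] -0.00011991017308782674
```

View pics/s21.png

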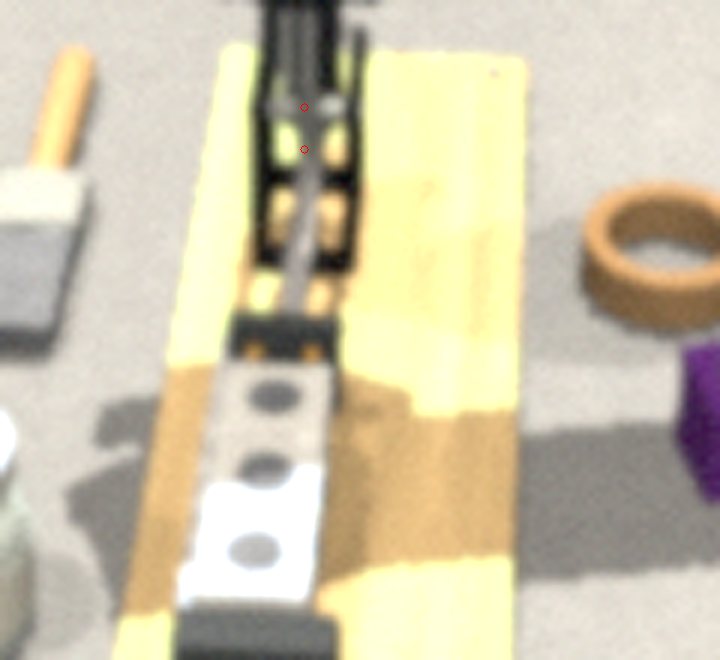

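play_rows --targets '[{"translation": [-4,0,0],"turn": [0,0,0],"claw": 1},{"translation": [-4,0,0],"turn": [0,0,0],"claw": 1},{"translation": [0,0,0],"turn": [0,0,0],"claw": 1}]'

```text
time: 20.6
tool_pos: [0.5784, -0.0008, 0.0948]
tool_rot: [[-0.041, 0.999, 0.001], [0.999, 0.041, 0.002], [0.002, 0.001, -1.0]]
ft_force: [-0.8, 4.3, 3.8]
finger_gap: -0.0001
```

play_rows --targets '[{"translation": [-3,0,0],"turn": [0,0,0],"claw": 1},{"translation": [0,0,0],"turn": [0,0,0],"claw": 1}]'

```text
time: 20.8
tool_pos: [0.5788, -0.0038, 0.0948]
tool_rot: [[-0.041, 0.999, 0.002], [0.999, 0.041, 0.002], [0.002, 0.002, -1.0]]
ft_force: [-0.6, 4.7, 4.1]
finger_gap: 0.0001
```

play_rows --targets '[{"translation": [-2,0,0],"turn": [0,0,0],"claw": 1},{"translation": [0,0,0],"turn": [0,0,0],"claw": 1}]'

```text
time: 21.0
tool_pos: [0.5788, -0.0048, 0.0949]
tool_rot: [[-0.042, 0.999, 0.002], [0.999, 0.042, 0.003], [0.003, 0.002, -1.0]]
ft_force: [-0.6, 6.0, 6.0]
finger_gap: -0.0
```

```bash
python3 look.py top 275 235 60 45 12 pics/t22.png; python3 -c "
from rig import robot
import numpy as np
print(robot.observe()['ft_force'])"
```

```text
21.05 [ 0.5788 -0.0048  0.0949] [-1.01  6.2   5.08] 0.00023677672712101545
[-1.00884711  6.1970599   5.08472152]
```

View pics/t22.png

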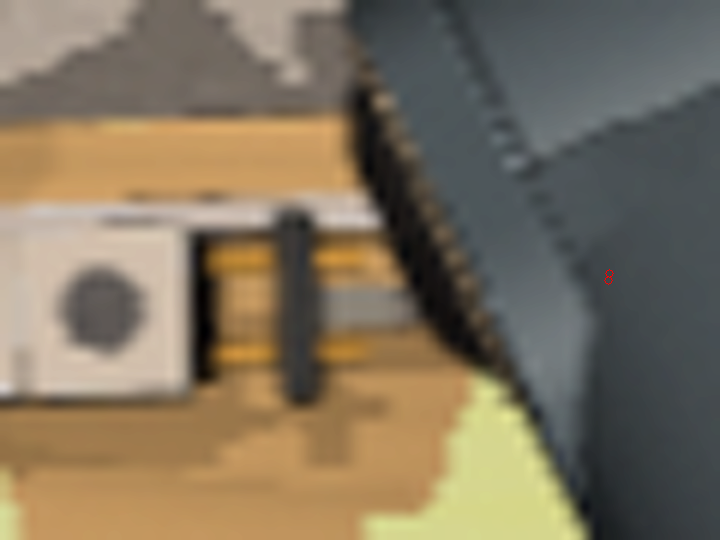

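play_rows --targets '[{"translation": [-2,0,0],"turn": [0,0,0],"claw": 1},{"translation": [-2,0,0],"turn": [0,0,0],"claw": 1},{"translation": [0,0,0],"turn": [0,0,0],"claw": 1}]'

```text
time: 21.35
tool_pos: [0.5791, -0.0069, 0.0955]
tool_rot: [[-0.043, 0.999, 0.003], [0.999, 0.043, 0.005], [0.005, 0.003, -1.0]]
ft_force: [-1.6, 9.1, 7.0]
finger_gap: -0.0001
```

play_rows --targets '[{"translation": [-2,0,0],"turn": [0,0,0],"claw": 1},{"translation": [0,0,0],"turn": [0,0,0],"claw": 1}]'

```text
time: 21.55
tool_pos: [0.5794, -0.0087, 0.0956]
tool_rot: [[-0.043, 0.999, 0.003], [0.999, 0.043, 0.005], [0.005, 0.003, -1.0]]
ft_force: [-1.0, 9.4, 7.6]
finger_gap: 0.0001
```

```bash
python3 look.py top 235 235 100 45 8 pics/t23.png
```

```text
21.6 [ 0.5794 -0.0086  0.0956] [-1.59  9.77  7.23] -0.00014661857892594432
```

View pics/t23.png

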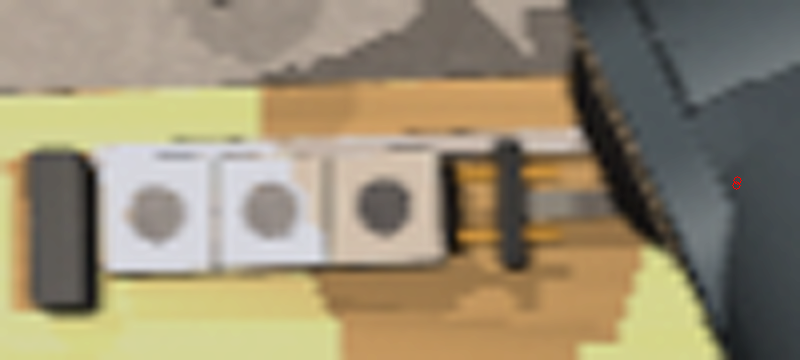

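play_rows --targets '[{"translation": [-2,0,0],"turn": [0,0,0],"claw": 1},{"translation": [0,0,0],"turn": [0,0,0],"claw": 1}]'

```text
time: 21.8
tool_pos: [0.5796, -0.0108, 0.0956]
tool_rot: [[-0.043, 0.999, 0.003], [0.999, 0.043, 0.005], [0.005, 0.004, -1.0]]
ft_force: [-2.0, 9.8, 7.2]
finger_gap: 0.0001
```

play_rows --targets '[{"translation": [-2,0,0],"turn": [0,0,0],"claw": 1},{"translation": [0,0,0],"turn": [0,0,0],"claw": 1}]'

```text
time: 22.0
tool_pos: [0.5798, -0.0129, 0.0957]
tool_rot: [[-0.043, 0.999, 0.004], [0.999, 0.043, 0.005], [0.005, 0.004, -1.0]]
ft_force: [-1.2, 8.7, 7.3]
finger_gap: 0.0002
```

```bash
python3 look.py top 275 235 60 45 12 pics/t24.png
```

```text
22.05 [ 0.5798 -0.0128  0.0957] [-1.08  8.74  8.13] 0.0001484455901994919
```

View pics/t24.png

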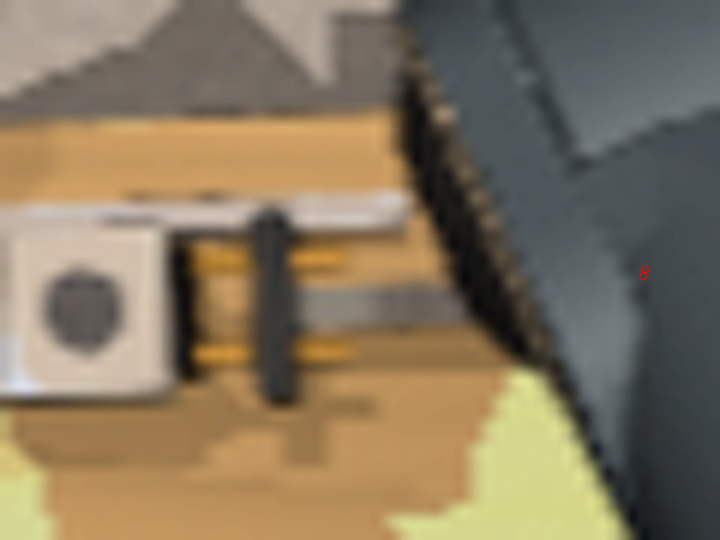

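play_rows --targets '[{"translation": [-2,0,0],"turn": [0,0,0],"claw": 1},{"translation": [0,0,0],"turn": [0,0,0],"claw": 1}]'

```text
time: 22.25
tool_pos: [0.58, -0.015, 0.0956]
tool_rot: [[-0.043, 0.999, 0.004], [0.999, 0.043, 0.005], [0.005, 0.004, -1.0]]
ft_force: [-0.9, 8.7, 6.6]
finger_gap: 0.0002
```

play_rows --targets '[{"translation": [-2,0,0],"turn": [0,0,0],"claw": 1},{"translation": [0,0,0],"turn": [0,0,0],"claw": 1}]'

```text
time: 22.45
tool_pos: [0.5801, -0.0172, 0.0956]
tool_rot: [[-0.043, 0.999, 0.004], [0.999, 0.043, 0.005], [0.005, 0.004, -1.0]]
ft_force: [-0.5, 9.1, 7.3]
finger_gap: 0.0002
```

```bash
python3 look.py top 235 235 100 45 8 pics/t25.png
```

```text
22.5 [ 0.5801 -0.0172  0.0956] [0.   9.47 6.58] -0.0002111248927089306
```

View pics/t25.png

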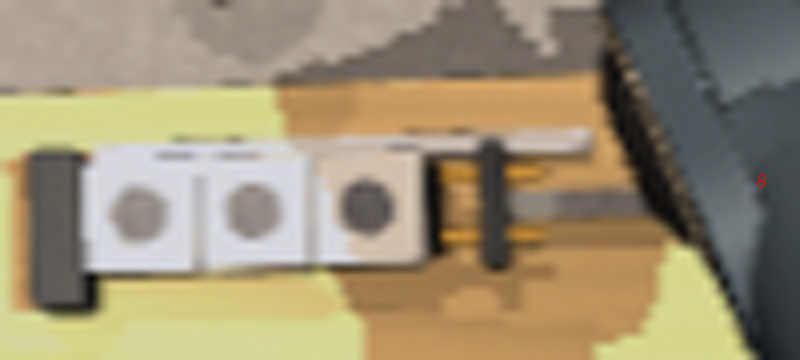

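play_rows --targets '[{"translation": [-2,0,0],"turn": [0,0,0],"claw": 1},{"translation": [0,0,0],"turn": [0,0,0],"claw": 1}]'

```text
time: 22.7
tool_pos: [0.5802, -0.0191, 0.0957]
tool_rot: [[-0.043, 0.999, 0.004], [0.999, 0.043, 0.005], [0.005, 0.004, -1.0]]
ft_force: [-0.7, 8.8, 6.7]
finger_gap: 0.0001
```

play_rows --targets '[{"translation": [-2,0,0],"turn": [0,0,0],"claw": 1},{"translation": [0,0,0],"turn": [0,0,0],"claw": 1}]'

```text
time: 22.9
tool_pos: [0.5803, -0.0207, 0.0957]
tool_rot: [[-0.043, 0.999, 0.004], [0.999, 0.043, 0.005], [0.005, 0.004, -1.0]]
ft_force: [-0.1, 9.8, 7.7]
finger_gap: 0.0001
```

```bash
python3 look.py top 235 235 100 45 8 pics/t26.png
```

```text
22.95 [ 0.5803 -0.0207  0.0957] [-1.36  9.63  7.28] 5.156416957039902e-05
```

View pics/t26.png

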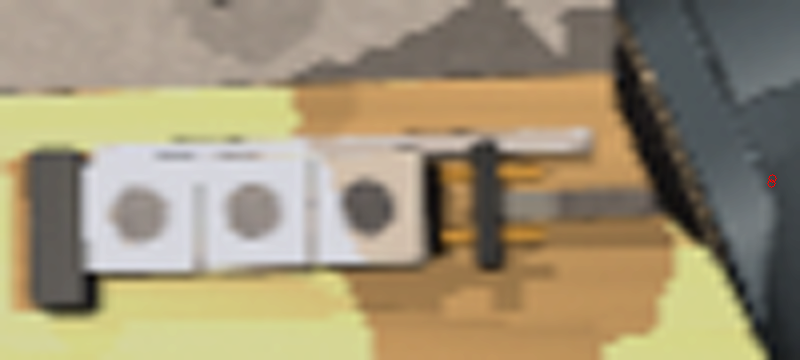

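play_rows --targets '[{"translation": [-2,0,0],"turn": [0,0,0],"claw": 1},{"translation": [0,0,0],"turn": [0,0,0],"claw": 1}]'

```text
time: 23.15
tool_pos: [0.5804, -0.0224, 0.0958]
tool_rot: [[-0.043, 0.999, 0.004], [0.999, 0.043, 0.006], [0.005, 0.004, -1.0]]
ft_force: [-0.7, 10.5, 8.3]
finger_gap: 0.0003
```

play_rows --targets '[{"translation": [-2,0,0],"turn": [0,0,0],"claw": 1},{"translation": [0,0,0],"turn": [0,0,0],"claw": 1}]'

```text
time: 23.35
tool_pos: [0.5805, -0.024, 0.0958]
tool_rot: [[-0.043, 0.999, 0.004], [0.999, 0.043, 0.006], [0.006, 0.004, -1.0]]
ft_force: [-1.4, 9.8, 7.5]
finger_gap: -0.0002
```

```bash
python3 look.py top 235 235 100 45 8 pics/t27.png
```

```text
23.4 [ 0.5805 -0.024   0.0959] [-0.88 10.63  8.69] -0.0006101062200374796
```

View pics/t27.png

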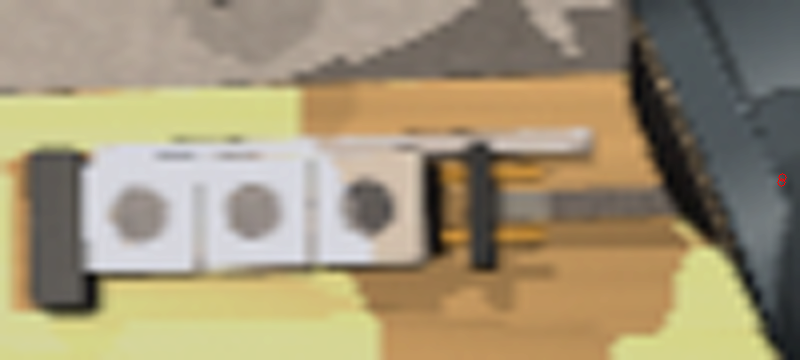

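play_rows --targets '[{"translation": [-2,0,0],"turn": [0,0,0],"claw": 1},{"translation": [0,0,0],"turn": [0,0,0],"claw": 1}]'

```text
time: 23.6
tool_pos: [0.5806, -0.0256, 0.096]
tool_rot: [[-0.044, 0.999, 0.004], [0.999, 0.044, 0.006], [0.006, 0.004, -1.0]]
ft_force: [-1.2, 11.1, 8.9]
finger_gap: 0.0
```

play_rows --targets '[{"translation": [-1.5,0,0],"turn": [0,0,0],"claw": 1},{"translation": [0,0,0],"turn": [0,0,0],"claw": 1}]'

```text
time: 23.8
tool_pos: [0.5806, -0.0268, 0.0961]
tool_rot: [[-0.044, 0.999, 0.004], [0.999, 0.044, 0.007], [0.007, 0.004, -1.0]]
ft_force: [-1.7, 11.8, 9.4]
finger_gap: 0.0003
```

```bash
python3 look.py top 275 235 60 45 12 pics/t28.png
```

```text
23.85 [ 0.5806 -0.0268  0.0961] [-0.77 10.5   9.14] -1.063828543776898e-05
```

View pics/t28.png

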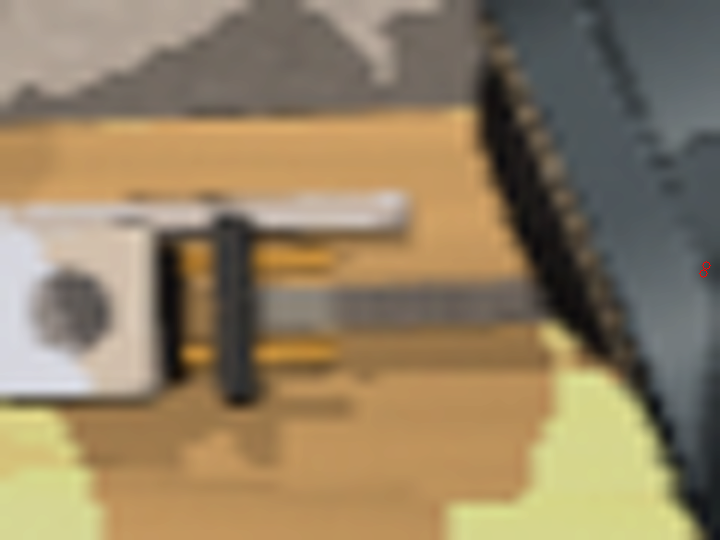

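play_rows --targets '[{"translation": [0,0,0],"turn": [0,0,0],"claw": 1},{"translation": [0,0,0],"turn": [0,0,0],"claw": 1},{"translation": [0,0,0],"turn": [0,0,0],"claw": 1},{"translation": [0,0,0],"turn": [0,0,0],"claw": 1},{"translation": [0,0,0],"turn": [0,0,0],"claw": 1}]'

```text
time: 24.35
tool_pos: [0.5806, -0.0268, 0.0961]
tool_rot: [[-0.044, 0.999, 0.004], [0.999, 0.044, 0.007], [0.006, 0.004, -1.0]]
ft_force: [-2.0, 11.1, 9.7]
finger_gap: 0.0
```

```bash
python3 look.py side 275 240 100 90 7 pics/s29.png
python3 - <<'E'
from h import *
f=grab_frame("top"); g=f["image"].astype(int)
for r in (256,257,259,260,262,263): print(r,[int(x) for x in g[r,284:302].sum(1)//3])
O=np.array([.573,.1475]);a=np.radians(2.3)
def W(x,y,z): return [O[0]+(x*np.cos(a)-y*np.sin(a))/1e3,O[1]+(x*np.sin(a)+y*np.cos(a))/1e3,z/1e3]
print(proj(f,[W(0,-45,62),W(0,-53,52),W(0,-57,45),W(0,-65,45),W(0,55,62),W(0,15,62),W(0,-25,62)]).round(1).tolist())
E
```

```text
24.4 [ 0.5806 -0.0268  0.096 ] [-2.14 11.84  9.33] -0.00011167295175535122
256 [136, 136, 137, 100, 25, 19, 63, 84, 67, 41, 42, 36, 70, 92, 94, 95, 95, 96]
257 [136, 136, 137, 100, 26, 16, 58, 78, 63, 41, 42, 36, 58, 75, 78, 78, 77, 75]
259 [120, 136, 137, 100, 25, 13, 46, 75, 65, 41, 41, 38, 60, 85, 94, 94, 94, 94]
260 [111, 136, 138, 102, 27, 11, 47, 76, 70, 47, 40, 32, 56, 84, 93, 93, 92, 93]
262 [115, 136, 138, 105, 40, 11, 47, 75, 67, 44, 40, 32, 51, 72, 77, 77, 76, 81]
263 [136, 136, 136, 105, 45, 12, 44, 62, 57, 46, 41, 33, 47, 69, 76, 76, 75, 73]
[[287.0, 260.1], [290.0, 260.3], [291.5, 260.4], [294.3, 260.3], [251.6, 261.4], [265.8, 260.9], [279.9, 260.4]]
```

View pics/s29.png

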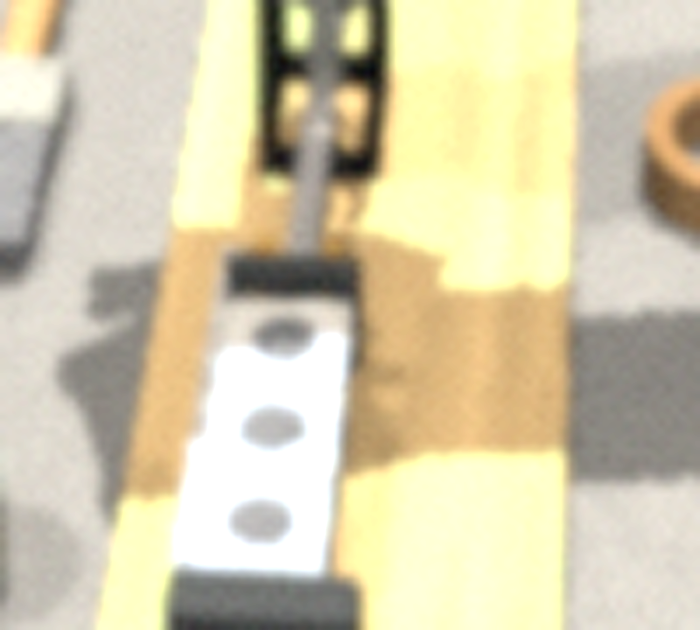

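Run:
```python
from rig import robot
print(robot.finish_job()); print(robot.observe()["ft_force"])
```

```text
the job is handed in; nothing more can be done
None
the job is handed in; nothing more can be done
```

I pushed the three boxes one at a time flat against the fence. I then pumped the trigger in four strokes until the row closed against the end stop, and handed the job in with the trigger still held. No verdict was reported.

**Last checks before hand-in:**
- **Pad:** in the top view the gap between pad and jaw plate was about 7.6 mm, so the pad is pressed in about 8 mm, give or take 1 mm.
- **Trigger:** the push against it was steady at about 11 N sideways and 9 N upwards. It is close to fully pulled.
- **Boxes:** both views show them upright and flush on the fence. The lid centres are within about 1 px, roughly 3 mm, of their closed-up places.
- **Bystanders:** none looked moved in the crops I checked. I did not measure each one.

**Disagreements:**
- The shut fingertips sit about 25 mm higher than the reported TCP. The camera showed this, and there was no contact even when the TCP reading was below the table. I set the working heights from the pictures instead.
- The two cameras disagreed by about 3 mm along the clamp's length, so I used a middle value.

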